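# Swap battery packs on the bench charger

### The job

Change over the battery packs on the bench charger. First turn its dial fully anticlockwise to the off stop while all packs are still in; then, with the dial left off, pull out the charged green pack and put it in the blue tray, and plug every orange pack that stands on the bench fully home into a free bay. When all are in, turn the dial fully clockwise to its stop; leave the orange pack that was already charging plugged in, and do not knock over the things around.

Things in the scene. Friction and masses are not known exactly. Their poses are not given: they have to be found in the camera images.
- charger: white bench charger, fixed, a flat console 200 mm (x) by 300 mm (y), top panel 45 mm above the worktop. Origin at the centre of its underside; axes x across its depth (away from the dial side towards the bays), y along the row of bays, z up. Four bays in a row, the dial on the panel on the -x side.
- bay_1 (a point): centre of the mouth of charging bay 1, flush with the top panel (45 mm above the worktop); rectangular hole 36 mm (x) by 48 mm (y), 18 mm deep, with plain edges; axes as the charger's. Bays 1 to 4 run along the charger's y from + to -, 68 mm apart. A pack fully home rests with the shoulder of its body on the panel, its origin 16 mm below this point.
- bay_2 (a point): centre of the mouth of charging bay 2, flush with the top panel (45 mm above the worktop); rectangular hole 36 mm (x) by 48 mm (y), 18 mm deep, with plain edges; axes as the charger's. Bays 1 to 4 run along the charger's y from + to -, 68 mm apart. A pack fully home rests with the shoulder of its body on the panel, its origin 16 mm below this point.
- bay_3 (a point): centre of the mouth of charging bay 3, flush with the top panel (45 mm above the worktop); rectangular hole 36 mm (x) by 48 mm (y), 18 mm deep, with plain edges; axes as the charger's. Bays 1 to 4 run along the charger's y from + to -, 68 mm apart. A pack fully home rests with the shoulder of its body on the panel, its origin 16 mm below this point.
- bay_4 (a point): centre of the mouth of charging bay 4, flush with the top panel (45 mm above the worktop); rectangular hole 36 mm (x) by 48 mm (y), 18 mm deep, with plain edges; axes as the charger's. Bays 1 to 4 run along the charger's y from + to -, 68 mm apart. A pack fully home rests with the shoulder of its body on the panel, its origin 16 mm below this point.
- dial (a joint): angle of the charger's dial, rad: 0 = off, the fully anticlockwise stop; 3.0 = full output, the clockwise stop (seen from above, values grow clockwise). Light friction (0.04 N m), stays where it is left.
- dial_grip (a point): point on the dial's vertical axis at the height to grip, 82 mm above the worktop; turns with the dial. The dial is black: a bar grip 46 mm long (along this point's x), 14 mm thick (y), its top 7 mm above this point, rising 32 mm from a disc 48 mm wide; a white mark on top at its -x end. Pinch the bar across its thickness and turn about the vertical.
- pack_full: charged battery pack with a GREEN body, plugged into one of the bays at the start: 42 x 54 x 54 mm body (long side along its y) on a black plug foot 32 x 44 mm and 16 mm tall, 70 mm tall in all, 0.16 kg, most of it in the foot. Origin at the centre of the underside of the foot, z up through the body, y along the 54 mm side. Grasp the body across its 42 mm width (its x). The foot fits a bay either way round (half turn).
- pack_stay: ORANGE battery pack that is already plugged into another bay at the start and stays there: 42 x 54 x 54 mm body (long side along its y) on a black plug foot 32 x 44 mm and 16 mm tall, 70 mm tall in all, 0.16 kg, most of it in the foot. Origin at the centre of the underside of the foot, z up through the body, y along the 54 mm side. Grasp the body across its 42 mm width (its x). The foot fits a bay either way round (half turn).
- pack_a: ORANGE battery pack waiting, standing upright on the bench on its foot (may be absent): 42 x 54 x 54 mm body (long side along its y) on a black plug foot 32 x 44 mm and 16 mm tall, 70 mm tall in all, 0.16 kg, most of it in the foot. Origin at the centre of the underside of the foot, z up through the body, y along the 54 mm side. Grasp the body across its 42 mm width (its x). The foot fits a bay either way round (half turn).
- pack_b: ORANGE battery pack waiting, standing upright on the bench on its foot (may be absent): 42 x 54 x 54 mm body (long side along its y) on a black plug foot 32 x 44 mm and 16 mm tall, 70 mm tall in all, 0.16 kg, most of it in the foot. Origin at the centre of the underside of the foot, z up through the body, y along the 54 mm side. Grasp the body across its 42 mm width (its x). The foot fits a bay either way round (half turn).
- pack_c: ORANGE battery pack waiting, standing upright on the bench on its foot (may be absent): 42 x 54 x 54 mm body (long side along its y) on a black plug foot 32 x 44 mm and 16 mm tall, 70 mm tall in all, 0.16 kg, most of it in the foot. Origin at the centre of the underside of the foot, z up through the body, y along the 54 mm side. Grasp the body across its 42 mm width (its x). The foot fits a bay either way round (half turn).
- tray: blue open tray, fixed to the worktop, 110 mm (x) by 130 mm (y), 30 mm high, walls and floor 4 mm. Origin at the centre of its underside.
- bottle: glass reagent bottle with a blue cap, 86 mm wide, 176 mm tall, a bystander. Origin at the centre of its underside.
- vial: white screw-cap vial with a red cap, 27 mm wide, 51 mm tall, a bystander. Origin at the centre of its underside.
There are look-alikes about, which are no part of the job. Leave any purple or white look-alike of the pack_b alone.

How it is judged:
By the outcome, as a careful person would: the job done as asked, in the order asked, and still so for the second after the job is handed in, with the robot touching nothing.
Of pack_a, pack_b, pack_c only 2 to 3 are there at a start; the rules pass over those that are not, and their reading is None.
At some moment in a run one of pack_a, pack_b, pack_c may be knocked a few centimetres aside while the robot is not near it.
It also fails if it takes over 210 s, if anything falls off the work surface, if the arm or the gripper's body presses on something with over 40 N, if the wrist force passes 120 N, or if a joint passes its speed limit or range.

### The arm

A 6-joint arm with a two-finger parallel gripper is mounted at the origin on a cart in front of the work surface, level with it; the furniture and walls round the work are solid. World frame = base frame: x ahead of the robot, y to its left, z up, the work surface at z = 0. Lengths are in m, angles in rad, forces in N, time in s.
With the tool pointing down it reaches from about 0.25 to 0.775 m from the base axis. Payload 4 kg.
Tool frame: the origin (TCP) lies at the centre of the arm's flange, where the gripper is bolted on; the fingertips stand 199 mm ahead of it and the grasp point (between the pads) lies 180 mm ahead of it (robot.tcp_to_tips is the z of the fingertips in the tool frame, in m); z points along the fingers, y is the line along which they close (so a half turn about z gives the same grasp; the last joint's range is limited). The gripper opens to 94 mm and grips with 3 to 60 N. Pads are 16 mm wide; open, the fingers measure 119 mm over their backs; the gripper's body (75 mm by 177 mm) begins 78 mm behind the grasp point.
Start: joints at [1.171, 0.087, 1.371, -0, 1.684, -0.103], TCP at [0.161, 0.526, 0.405] pointing down, gripper open.
Joint ranges: [-3.1, 3.1], [-0.76, 2.03], [0.27, 2.55], [-1.08, 4.22], [0.17, 2.65], [-2.57, 2.57]. Speed limits (rad/s): [2.79, 2.79, 3.14, 3.14, 3.14, 3.14].

### API

Orientations are given as [roll, pitch, yaw] about the fixed x, y, z axes, in that order (R = Rz(yaw) Ry(pitch) Rx(roll)).
In Python, from bench import robot gives the robot as it stands.
- The arm moves only by the tool play_rows, never from a script. Its arguments are lists of equal length, an entry for each row: "translation": the shift along the tool's x, y, z scaled (see below), a list of three; "twist": the turn, a rotation vector about the tool's x, y, z scaled (see below), a list of three; "gripper": the opening, from -1 (shut) to 1 (fully open). A call has 1 to 8 rows; each row shifts and turns the commanded pose from where the row before left it, along the tool's axes as they then stand; what a row does not reach is not made up. The controller multiplies each number of a shift by 0.04 m and each number of a turn by 0.1 rad. A row lasts 1/10 s, in which the tool goes at most 50 mm and 8.59 degrees, less where a joint would pass 70% of its speed; a pose out of reach is approached as far as the arm can. A call with a number of a shift or a turn outside -1 to 1 is refused whole. A call with a gripper value outside its range is refused whole. The fingers move at their own pace and stop on an object; the grip force is fixed at half the most. Time passes only in rows, so rows that do not move let the fingers close. It gives the time, the measured TCP pose, the force, the opening and the grip force at its end, in the units of the state.
- robot.get_obs(): the state, without advancing time (a new reading comes with each control period).
- robot.snapshot(name): name is "scene" or "side" or "wrist"; returns the picture (400x640x3 uint8, red, green, blue); there is no depth.
- robot.camera_model(name): a dict with "camera_matrix" (3x3 intrinsics, pixels), "rvec" (rotation vector, rad) and "tvec" (3), from world to camera coordinates, as OpenCV has them. Camera axes: x right, y down, z forward; pixel columns grow to the right and rows downward; lengths in m; the calibration is good to about 2 mm. A picture is of the moment at which its call begins: read the wrist's pose just before it. camera_model takes no time and is no camera call; for the wrist camera it gives the pose at the moment of the call.
- robot.close_job(): hands the job in; it is judged then, once.
Trained networks look in the newest picture that a camera, given by its name, has taken for a name from the list of things; names that differ only in an ending like _2 or _b are one class to them, and where a whole thing is asked for, a point or a joint stands for the part that bears it (a point fixed in the world has none). Each returns a list of dicts, best first, with "score" (0 to 1); they miss things now and then, are a little off and sometimes report something else, mostly with a low value. They report only what shows in the picture. A call takes as long as a camera call. They do not tell look-alikes from the thing itself.
- robot.recognise(name, camera): "centre" ([x, y, z] in m, in world coordinates, good to about 4 mm: the middle of the surface that is visible of it).
- robot.spot_point(name, camera): "centre" ([x, y, z] in m, in world coordinates, good to about 4 mm: a listed point, or the origin of a listed thing).
The state is a dict: "time": time; "joint_positions": joint angles; "qvel": joint speeds; "joint_torque": joint torques, N m; "tool_pos": TCP position; "ee_rot": TCP orientation; "wrist_force": force on the tool from outside, world axes, zero at the start; "wrist_torque": the same for the moment, N m; "width": finger opening in m; "finger_force": force on a finger pad.
Only numpy, scipy, OpenCV 4.12 (cv2) and the standard library are available. Lean on these libraries where they do the work, as an engineer would, in place of code of your own. Each camera call takes 0.05 s, during which the arm holds its last target. There are 200 camera calls.

## Working session

There is one attempt and no reset: what is moved stays moved. The work goes in short steps, Python scripts to look and compute and a tool call to move; the robot and the scene stay as the last step left them, time stands still between calls to the robot, and variables do not carry over. Pictures are saved under pics/ and viewed, at most 17 in all, crops included, and the job is handed in when it is done.

Besides the shell and the picture viewer there is one more tool, called after "Call:" as name(argument=value, ...) on one line, values as JSON. play_rows: Moves the arm, as the interface text tells. Its arguments: {"type":"object","properties":{"translation":{"type":"array","items":{"type":"array","items":{"type":"number","minimum":-1,"maximum":1}}},"twist":{"type":"array","items":{"type":"array","items":{"type":"number","minimum":-1,"maximum":1}}},"gripper":{"type":"array","items":{"type":"number"}}},"required":["translation","twist","gripper"]}

```bash
mkdir -p pics; ls
python3 - <<'E'
from bench import robot
import cv2,numpy as np
for c in ["scene","side"]:
    cv2.imwrite(f"pics/{c}0.png",robot.snapshot(c)[:,:,::-1])
    for n in ["charger","pack_a","tray","dial","bottle","vial"]:
        print(c,n,[(np.round(d["centre"],3).tolist(),round(d["score"],2)) for d in robot.recognise(n,c)])
    for n in ["bay_1","bay_2","bay_3","bay_4","dial_grip","pack_a","pack_full","tray","charger"]:
        print(c,"pt",n,[(np.round(d["centre"],3).tolist(),round(d["score"],2)) for d in robot.spot_point(n,c)])
o=robot.get_obs();print(o["time"],o["tool_pos"],o["ee_rot"])
E
```

```text
pics
scene charger [([0.486, -0.075, 0.049], 0.96)]
scene pack_a [([0.58, 0.205, 0.059], 0.82), ([0.412, 0.425, 0.055], 0.76), ([0.268, 0.251, 0.065], 0.73), ([0.571, 0.314, 0.061], 0.68), ([0.342, 0.342, 0.06], 0.66), ([0.426, -0.328, 0.068], 0.56), ([0.484, -0.077, 0.047], 0.52)]
scene tray [([0.582, -0.36, 0.005], 0.66)]
scene dial [([0.453, -0.047, 0.057], 0.53)]
scene bottle [([0.755, -0.094, 0.098], 0.92)]
scene vial [([0.485, -0.073, 0.048], 0.29)]
scene pt bay_1 [([0.555, -0.079, 0.045], 0.97), ([0.55, -0.142, 0.044], 0.97), ([0.557, -0.015, 0.043], 0.9), ([0.567, 0.058, 0.046], 0.83)]
scene pt bay_2 [([0.555, -0.079, 0.045], 0.97), ([0.55, -0.142, 0.044], 0.97), ([0.557, -0.015, 0.043], 0.9), ([0.567, 0.058, 0.046], 0.83)]
scene pt bay_3 [([0.555, -0.079, 0.045], 0.97), ([0.55, -0.142, 0.044], 0.97), ([0.557, -0.015, 0.043], 0.9), ([0.567, 0.058, 0.046], 0.83)]
scene pt bay_4 [([0.555, -0.079, 0.045], 0.97), ([0.55, -0.142, 0.044], 0.97), ([0.557, -0.015, 0.043], 0.9), ([0.567, 0.058, 0.046], 0.83)]
scene pt dial_grip [([0.456, -0.037, 0.082], 0.59)]
scene pt pack_a [([0.346
[... 1203 characters left out ...]
.045], 0.75), ([0.551, -0.148, 0.044], 0.55)]
side pt bay_4 [([0.566, 0.056, 0.045], 0.87), ([0.558, -0.01, 0.044], 0.87), ([0.556, -0.079, 0.045], 0.75), ([0.551, -0.148, 0.044], 0.55)]
side pt dial_grip [([0.454, -0.038, 0.081], 0.78)]
side pt pack_a [([0.272, 0.268, -0.001], 0.9), ([0.573, 0.334, 0.0], 0.82), ([0.436, -0.321, -0.002], 0.73), ([0.345, 0.356, 0.003], 0.68), ([0.596, 0.219, -0.001], 0.67), ([0.416, 0.441, -0.002], 0.56)]
side pt pack_full [([0.563, 0.056, 0.028], 0.55)]
side pt tray [([0.578, -0.357, 0.0], 0.9), ([0.548, -0.146, 0.046], 0.67)]
side pt charger [([0.517, -0.044, -0.0], 0.86)]
1.6 [0.16086688 0.52595704 0.40469899] [3.14148966e+00 3.87271026e-06 2.84481757e+00]
```

View pics/scene0.png

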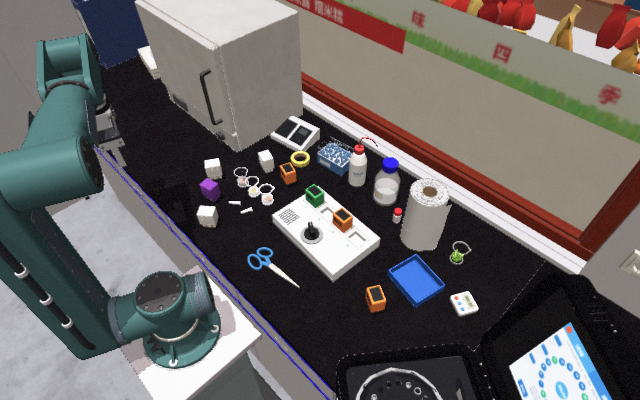

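View pics/side0.png

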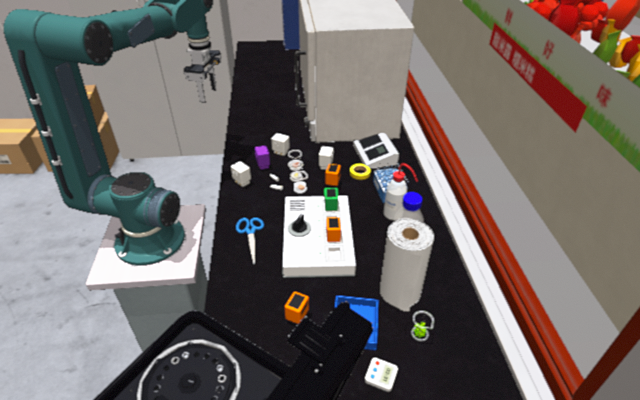

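The scene shows two orange packs standing on the bench, at scene pixels (289,172) and (376,298). The charger holds the green pack in bay 1 (315,196) and an orange one in bay 3 (343,219). Possible mix-ups are:
- white blocks at (213,168), (265,161) and (207,216)
- a purple block at (209,189)
- the orange pack already charging at (343,219)

I'll move above the charger for a closer look.

Call:
play_rows(translation=[[-0.8,-0.83,0],[-0.8,-0.83,0],[-0.8,-0.83,0],[-0.8,-0.83,0],[-0.8,-0.83,0],[-0.8,-0.83,0],[-0.8,-0.83,0]], twist=[[0,0,0],[0,0,0],[0,0,0],[0,0,0],[0,0,0],[0,0,0],[0,0,0]], gripper=[1,1,1,1,1,1,1])

```text
time: 2.3
tool_pos: [0.3073, 0.2365, 0.405]
ee_rot: [3.141, 0.001, 2.845]
wrist_force: [1.2, -0.0, -0.7]
width: 0.0943
finger_force: 0.0
```

Call:
play_rows(translation=[[-0.8,-0.83,0],[-0.8,-0.83,0],[-0.8,-0.83,0],[-0.8,-0.83,0],[-0.8,-0.83,0],[-0.8,-0.83,0],[-0.8,-0.83,0]], twist=[[0,0,0],[0,0,0],[0,0,0],[0,0,0],[0,0,0],[0,0,0],[0,0,0]], gripper=[1,1,1,1,1,1,1])

```text
time: 3.0
tool_pos: [0.4537, -0.0515, 0.405]
ee_rot: [3.141, 0.001, 2.844]
wrist_force: [0.8, 0.8, -0.1]
width: 0.0939
finger_force: 0.0
```

Call:
play_rows(translation=[[0,0,0],[0,0,0],[0,0,0],[0,0,0],[0,0,0],[0,0,0],[0,0,0]], twist=[[0,0,1],[0,0,1],[0,0,1],[0,0,1],[0,0,1],[0,0,1],[0,0,1]], gripper=[1,1,1,1,1,1,1])

```text
time: 3.7
tool_pos: [0.4533, -0.0496, 0.4048]
ee_rot: [3.141, 0.0, 2.141]
wrist_force: [0.0, -1.0, 0.9]
width: 0.0942
finger_force: 0.0
```

Call:
play_rows(translation=[[0,0,0],[0,0,0],[0,0,0],[0,0,0],[0,0,0],[0,0,0],[0,0,0],[0,0,0]], twist=[[0,0,1],[0,0,1],[0,0,1],[0,0,1],[0,0,1],[0,0,1],[0,0,0.5],[0,0,0]], gripper=[1,1,1,1,1,1,1,1])

```text
time: 4.5
tool_pos: [0.4533, -0.0495, 0.4047]
ee_rot: [3.141, -0.0, 1.495]
wrist_force: [-0.1, 0.2, -0.6]
width: 0.0935
finger_force: 0.0
```

Run:
```python
from bench import robot
import cv2,numpy as np
o=robot.get_obs();print(o["time"],o["tool_pos"],o["ee_rot"],o["joint_positions"])
m=robot.camera_model("wrist");R=cv2.Rodrigues(np.array(m["rvec"]))[0];print(-R.T@m["tvec"],R,m["camera_matrix"])
cv2.imwrite("pics/w1.png",robot.snapshot("wrist")[:,:,::-1])
for n in ["bay_1","dial_grip","pack_a","pack_full","charger"]:
    print("pt",n,[(np.round(d["centre"],4).tolist(),round(d["score"],2)) for d in robot.spot_point(n,"wrist")])
```

```text
4.5 [ 0.45328696 -0.0495325   0.40473157] [ 3.14142378e+00 -9.49768554e-05  1.49494623e+00] [-2.33330253e-01 -1.24328705e-01  1.57871426e+00  1.21103696e-04
  1.68705521e+00 -1.57466094e-01]
[0.45881541 0.01563908 0.38409357] [[ 9.97150865e-01 -7.54316661e-02 -4.65592872e-04]
 [-7.33602738e-02 -9.71168642e-01  2.26825347e-01]
 [-1.75619830e-02 -2.26144935e-01 -9.73935339e-01]] [[338.82498524   0.         313.93630723]
 [  0.         338.82498524 200.4109033 ]
 [  0.           0.           1.        ]]
pt bay_1 [([0.5497, -0.1466, 0.043], 0.96), ([0.5596, -0.0107, 0.0472], 0.94)]
pt dial_grip [([0.4528, -0.0382, 0.0795], 0.66)]
pt pack_a [([0.4338, -0.3237, -0.0025], 0.42)]
pt pack_full [([0.5612, 0.057, 0.0296], 0.56), ([0.4562, -0.0384, 0.0816], 0.17)]
pt charger [([0.5146, -0.0459, -0.0009], 0.6), ([0.559, -0.0093, 0.0456], 0.21)]
```

View pics/w1.png

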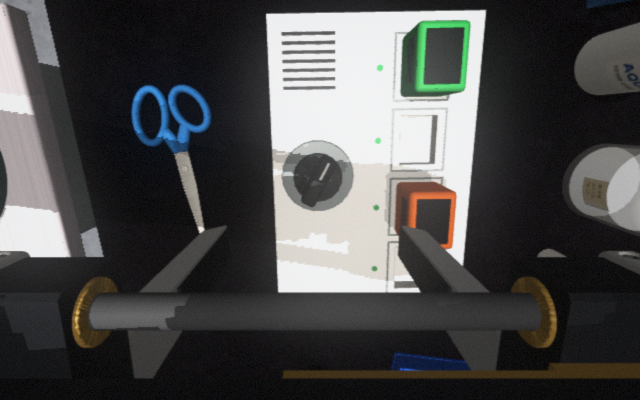

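The wrist view shows the dial at (318,176), with its white mark towards (330,163) at the upper right. Green is in bay 1 (435,57), bay 2 is empty (420,140), orange is in bay 3 (427,213), and bay 4 is free (405,270). I'll fit the panel edges and zoom in on the dial.

```bash
cat > h.py <<'E'
from bench import robot
import cv2,numpy as np
def cam(n):
    m=robot.camera_model(n);return np.array(m["camera_matrix"]),cv2.Rodrigues(np.array(m["rvec"]))[0],np.array(m["tvec"]).ravel()
def ray(px,z,c):
    K,R,t=c;C=-R.T@t;d=R.T@np.linalg.solve(K,[px[0],px[1],1.]);return C+d*(z-C[2])/d[2]
def proj(P,c):
    K,R,t=c;p=K@(R@np.asarray(P,float)+t);return p[:2]/p[2]
def goto(p,yaw=None):
    "remaining shift in tool units (0.04 m) at present yaw, and twist z units (0.1)"
    o=robot.get_obs();T=o["tool_pos"];y=o["ee_rot"][2];d=np.asarray(p)-T
    R=np.array([[np.cos(y),np.sin(y),0],[np.sin(y),-np.cos(y),0],[0,0,-1]])
    print("t",round(o["time"],1),"at",np.round(T,4),"yaw",round(y,4),"F",np.round(o["wrist_force"],1),"w",round(o["width"],4),"| shift units",np.round(R.T@d/.04,3),"twist",None if yaw is None else round(-(yaw-y)/.1,3))
E
python3 - <<'E'
from h import *
c=cam("wrist");im=cv2.imread("pics/w1.png")
big=cv2.resize(im[100:235,265:465],None,fx=4,fy=4,interpolation=cv2.INTER_CUBIC);cv2.imwrite("pics/w1c.png",big)
g=cv2.cvtColor(im,cv2.COLOR_BGR2GRAY).astype(float)
# charger edges by row/col gradient
def fit(pts,z):
    P=np.array([ray(p,z,c) for p in pts])[:,:2];m=np.median(P,0);q=P-m
    l=cv2.fitLine(P.astype(np.float32),cv2.DIST_HUBER,0,1e-4,1e-4).ravel();return l
L=[];Rr=[];Tt=[]
for r in range(20,110,3):
    L.append((255+np.argmax(np.diff(g[r,255:282]))+.5,r)); Rr.append((470+np.argmin(np.diff(g[r,470:498]))+.5,r))
for x in range(275,390,3): Tt.append((x,3+np.argmax(np.diff(g[3:22,x]))+.5))
for n,p in(("L",L),("R",Rr),("T",Tt)):
    l=fit(p,.045);print(n,np.round(l,4),"ang",np.arctan2(l[1],l[0]))
for p in [(291,0)]:pass
E
```

```text
L [0.0594 0.9982 0.4193 0.0714] ang 1.5113279
R [0.0573 0.9984 0.6194 0.0632] ang 1.5135047
T [ 0.9981 -0.0615  0.4855  0.1108] ang -0.06149775
```

View pics/w1c.png

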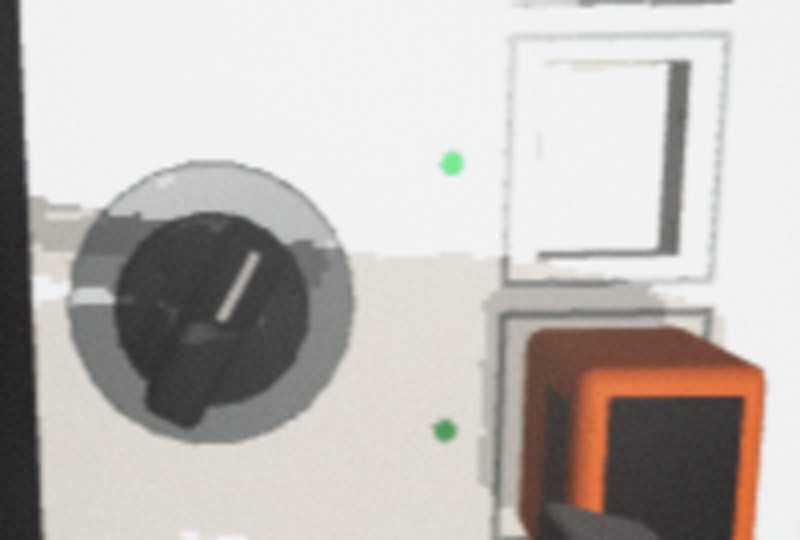

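Run:
```python
from h import *
c=cam("wrist");f=lambda x,y:(265+x/4-.375,100+y/4-.375)
a=-.0595;ex=np.array([np.cos(a),np.sin(a)]);ey=np.array([-ex[1],ex[0]]);C=.51443*ex-.01052*ey;print("C",C)
def L(p,z):
    P=ray(f(*p),z,c)[:2];d=P-C;return np.round(P,4),np.round([d@ex,d@ey],4)
for n,p in dict(oTL=(510,36),oTR=(730,34),oBL=(503,283),oBR=(713,280),hTR=(691,62),hBR=(681,256),hBL=(538,256)).items():print(n,L(p,.045))
m1,m2=L((257,253),.089),L((222,320),.089);e=L((175,424),.089);print("mark",m1,m2,"far end",e)
d=m1[0]-e[0];print("bar ang",np.arctan2(d[1],d[0]),np.linalg.norm(d),"mark ang",np.arctan2(*(m1[0]-m2[0])[::-1]),"mid",(m1[0]+e[0])/2)
print("disc",L((70,300),.05),L((354,300),.05),L((212,160),.05),L((212,443),.05))
for P in [(.454,-.038,.082)]: print(goto((.454,-.038,.082+.18)))
```

```text
C [ 0.51289409 -0.04109191]
oTL (array([0.5349, 0.0221]), array([0.0182, 0.0644]))
oTR (array([0.5878, 0.0185]), array([0.0713, 0.064 ]))
oBL (array([ 0.5317, -0.0379]), array([0.0186, 0.0043]))
oBR (array([ 0.5844, -0.0411]), array([0.0714, 0.0042]))
hTR (array([0.5785, 0.0127]), array([0.0623, 0.0576]))
hBR (array([ 0.5763, -0.0344]), array([0.0629, 0.0104]))
hBL (array([ 0.5406, -0.0317]), array([0.0271, 0.011 ]))
mark (array([ 0.469 , -0.0203]), array([-0.0451,  0.0181])) (array([ 0.4603, -0.0345]), array([-0.0529,  0.0034])) far end (array([ 0.4481, -0.0573]), array([-0.0637, -0.02  ]))
bar ang 1.0566122266982456 0.042494823214128084 mark ang 1.0211082968831198 mid [ 0.45855 -0.0388 ]
disc (array([ 0.4232, -0.0333]), array([-0.09  ,  0.0025])) (array([ 0.4936, -0.0386]), array([-0.0194,  0.0014])) (array([ 0.4609, -0.0017]), array([-0.0542,  0.0362])) (array([ 0.4557, -0.0726]), array([-0.0552, -0.0348]))
t 4.8 at [ 0.4533 -0.0495  0.4047] yaw 1.4952 F [ 0.2 -0.3  0.5] w 0.0941 | shift units [ 0.289 -0.005  3.567] twist None
None
```

Call:
play_rows(translation=[[0,0,0],[0,0,0],[0,0,0],[0,0,0],[0,0,0],[0.31,-0.04,0],[0,0,0.8],[0,0,0.8]], twist=[[0,0,0.9],[0,0,0.9],[0,0,0.9],[0,0,0.9],[0,0,0.9],[0,0,0],[0,0,0],[0,0,0]], gripper=[1,1,1,1,1,1,1,1])

```text
time: 5.6
tool_pos: [0.4588, -0.0372, 0.3412]
ee_rot: [3.138, -0.002, 1.048]
wrist_force: [-0.6, -0.1, -0.4]
width: 0.0943
finger_force: 0.0
```

Call:
play_rows(translation=[[0,0,0.8],[0,0,0.7],[0,0,0.46],[0,0,0],[0,0,0],[0,0,0],[0,0,0],[0,0,0]], twist=[[0,0,0],[0,0,0],[0,0,0],[0,0,0],[0,0,0],[0,0,0],[0,0,0],[0,0,0]], gripper=[1,1,1,0,-0.5,-1,-1,-1])

```text
time: 6.4
tool_pos: [0.4586, -0.038, 0.2635]
ee_rot: [3.139, -0.001, 1.045]
wrist_force: [-0.6, -0.6, -0.1]
width: 0.0577
finger_force: 0.0
```

Call:
play_rows(translation=[[0,0,0],[0,0,0],[0,0,0],[0,0,0]], twist=[[0,0,0],[0,0,0],[0,0,0],[0,0,0]], gripper=[-1,-1,-1,-1])

```text
time: 6.8
tool_pos: [0.4581, -0.038, 0.2623]
ee_rot: [-3.142, -0.0, 1.045]
wrist_force: [-1.1, 0.9, 0.0]
width: 0.0255
finger_force: 0.0
```

Run:
```python
from h import *
goto((.458,-.038,.262));print(robot.get_obs()["finger_force"],robot.get_obs()["wrist_torque"])
```

```text
t 6.8 at [ 0.4581 -0.038   0.2623] yaw 1.0447 F [-1.1  0.9  0. ] w 0.0255 | shift units [-0.001 -0.004  0.006] twist None
0.0 [-0.0848006   0.14063425  0.02111245]
```

Still closing. I'll finish the grip, then turn anticlockwise.

Call:
play_rows(translation=[[0,0,0],[0,0,0],[0,0,0],[0,0,0],[0,0,0]], twist=[[0,0,0],[0,0,0],[0,0,0],[0,0,0],[0,0,0]], gripper=[-1,-1,-1,-1,-1])

```text
time: 7.3
tool_pos: [0.4579, -0.0379, 0.2622]
ee_rot: [-3.14, 0.0, 1.045]
wrist_force: [-2.5, 2.0, 2.3]
width: 0.0139
finger_force: 29.9
```

Call:
play_rows(translation=[[0,0,0],[0,0,0],[0,0,0],[0,0,0],[0,0,0],[0,0,0]], twist=[[0,0,-0.6],[0,0,-0.6],[0,0,-0.6],[0,0,-0.6],[0,0,-0.6],[0,0,0]], gripper=[-1,-1,-1,-1,-1,-1])

```text
time: 7.9
tool_pos: [0.458, -0.0379, 0.2622]
ee_rot: [-3.141, -0.0, 1.345]
wrist_force: [-2.8, 2.2, 2.4]
width: 0.0138
finger_force: 29.9
```

Run:
```python
from h import *
goto((.458,-.038,.262));print(robot.get_obs()["finger_force"],robot.get_obs()["wrist_torque"])
```

```text
t 7.9 at [ 0.458  -0.0379  0.2622] yaw 1.3448 F [-2.8  2.2  2.4] w 0.0138 | shift units [-0.002  0.002  0.005] twist None
29.945788085460663 [0.17537531 0.67282698 0.03746021]
```

Call:
play_rows(translation=[[0,0,0],[0,0,0],[0,0,0],[0,0,0],[0,0,0],[0,0,0],[0,0,0],[0,0,0]], twist=[[0,0,-0.8],[0,0,-0.8],[0,0,-0.8],[0,0,-0.8],[0,0,-0.8],[0,0,-0.8],[0,0,0],[0,0,0]], gripper=[-1,-1,-1,-1,-1,-1,-1,-1])

```text
time: 8.7
tool_pos: [0.458, -0.0379, 0.2622]
ee_rot: [-3.141, -0.001, 1.823]
wrist_force: [-4.1, 1.3, 2.4]
width: 0.0138
finger_force: 29.9
```

Run:
```python
from h import *
goto((.458,-.038,.262));print(robot.get_obs()["finger_force"],robot.get_obs()["wrist_torque"])
```

```text
t 8.7 at [ 0.458  -0.0379  0.2622] yaw 1.8225 F [-4.1  1.3  2.4] w 0.0138 | shift units [-0.002 -0.     0.005] twist None
29.94498699903488 [0.31341861 0.71423627 0.05665677]
```

Call:
play_rows(translation=[[0,0,0],[0,0,0],[0,0,0],[0,0,0],[0,0,0],[0,0,0],[0,0,0],[0,0,0]], twist=[[0,0,-0.6],[0,0,-0.6],[0,0,-0.6],[0,0,-0.6],[0,0,-0.6],[0,0,-0.6],[0,0,0],[0,0,0]], gripper=[-1,-1,-1,-1,-1,-1,-1,-1])

```text
time: 9.5
tool_pos: [0.458, -0.0379, 0.2622]
ee_rot: [-3.141, -0.001, 2.183]
wrist_force: [-3.6, 2.6, 3.4]
width: 0.0136
finger_force: 29.9
```

Run:
```python
from h import *
goto((.458,-.038,.262));print(robot.get_obs()["finger_force"],robot.get_obs()["wrist_torque"])
```

```text
t 9.5 at [ 0.458  -0.0379  0.2622] yaw 2.1827 F [-3.6  2.6  3.4] w 0.0136 | shift units [-0.002 -0.002  0.005] twist None
29.944527447223663 [0.3381375  0.83313477 0.02724351]
```

Call:
play_rows(translation=[[0,0,0],[0,0,0],[0,0,0],[0,0,0],[0,0,0],[0,0,0]], twist=[[0,0,-0.5],[0,0,-0.5],[0,0,-0.5],[0,0,-0.5],[0,0,0],[0,0,0]], gripper=[-1,-1,-1,-1,-1,-1])

```text
time: 10.1
tool_pos: [0.458, -0.0379, 0.2622]
ee_rot: [-3.141, -0.001, 2.383]
wrist_force: [-3.7, 2.6, 2.5]
width: 0.0138
finger_force: 29.9
```

Run:
```python
from h import *
goto((.458,-.038,.262));print(robot.get_obs()["finger_force"],robot.get_obs()["wrist_torque"])
```

```text
t 10.1 at [ 0.458  -0.0379  0.2622] yaw 2.3828 F [-3.7  2.6  2.5] w 0.0138 | shift units [-0.002 -0.002  0.005] twist None
29.946557879447937 [0.42336978 0.873131   0.09485711]
```

Call:
play_rows(translation=[[0,0,0],[0,0,0],[0,0,0],[0,0,0],[0,0,0],[0,0,0]], twist=[[0,0,-0.6],[0,0,-0.6],[0,0,-0.6],[0,0,-0.6],[0,0,0],[0,0,0]], gripper=[-1,-1,-1,-1,-1,-1])

```text
time: 10.7
tool_pos: [0.458, -0.0379, 0.2622]
ee_rot: [3.142, -0.001, 2.623]
wrist_force: [-4.4, 2.6, 2.8]
width: 0.0136
finger_force: 29.9
```

Run:
```python
from h import *
goto((.458,-.038,.262));print(robot.get_obs()["finger_force"],robot.get_obs()["wrist_torque"])
cv2.imwrite("pics/w2.png",cv2.resize(robot.snapshot("wrist")[:,:,::-1],None,fx=1,fy=1))
```

```text
t 10.7 at [ 0.458  -0.0379  0.2622] yaw 2.6228 F [-4.4  2.6  2.8] w 0.0136 | shift units [-0.002 -0.003  0.005] twist None
29.946467578411102 [0.46478766 0.90563398 0.07023578]
```

Call:
play_rows(translation=[[0,0,0],[0,0,0],[0,0,0],[0,0,0],[0,0,0]], twist=[[0,0,-0.5],[0,0,-0.5],[0,0,-0.5],[0,0,0],[0,0,0]], gripper=[-1,-1,-1,-1,-1])

```text
time: 11.25
tool_pos: [0.458, -0.0379, 0.2622]
ee_rot: [3.141, -0.001, 2.773]
wrist_force: [-5.1, 3.1, 3.0]
width: 0.0137
finger_force: 29.9
```

Run:
```python
from h import *
goto((.458,-.038,.262));print(robot.get_obs()["finger_force"],robot.get_obs()["wrist_torque"])
```

```text
t 11.2 at [ 0.458  -0.0379  0.2622] yaw 2.7727 F [-5.1  3.1  3. ] w 0.0137 | shift units [-0.001 -0.003  0.005] twist None
29.946489930152893 [0.47245382 0.85289542 0.04794057]
```

Call:
play_rows(translation=[[0,0,0],[0,0,0],[0,0,0],[0,0,0],[0,0,0],[0,0,0]], twist=[[0,0,-0.5],[0,0,-0.5],[0,0,-0.5],[0,0,-0.5],[0,0,0],[0,0,0]], gripper=[-1,-1,-1,-1,-1,-1])

```text
time: 11.85
tool_pos: [0.458, -0.0379, 0.2622]
ee_rot: [3.141, -0.001, 2.973]
wrist_force: [-4.7, 2.4, 3.6]
width: 0.0139
finger_force: 29.9
```

Run:
```python
from h import *
goto((.458,-.038,.262));print(robot.get_obs()["finger_force"],robot.get_obs()["wrist_torque"])
```

```text
t 11.8 at [ 0.458  -0.0379  0.2622] yaw 2.9728 F [-4.7  2.4  3.6] w 0.0139 | shift units [-0.    -0.003  0.005] twist None
29.94644433259964 [0.48196027 0.89879576 0.04210124]
```

Call:
play_rows(translation=[[0,0,0],[0,0,0],[0,0,0],[0,0,0],[0,0,0]], twist=[[0,0,-0.4],[0,0,-0.4],[0,0,-0.4],[0,0,0],[0,0,0]], gripper=[-1,-1,-1,-1,-1])

```text
time: 12.35
tool_pos: [0.458, -0.0379, 0.2622]
ee_rot: [3.141, -0.001, 3.092]
wrist_force: [-4.2, 2.4, 3.0]
width: 0.0138
finger_force: 29.9
```

Run:
```python
from h import *
goto((.458,-.038,.262));print(robot.get_obs()["finger_force"],robot.get_obs()["wrist_torque"])
```

```text
t 12.3 at [ 0.458  -0.0379  0.2622] yaw 3.0922 F [-4.2  2.4  3. ] w 0.0138 | shift units [-0.    -0.003  0.005] twist None
29.914871156215668 [ 0.51014069  0.84552702 -0.08485414]
```

Call:
play_rows(translation=[[0,0,0],[0,0,0],[0,0,0],[0,0,0]], twist=[[0,0,-0.4],[0,0,-0.4],[0,0,0],[0,0,0]], gripper=[-1,-1,-1,-1])

```text
time: 12.75
tool_pos: [0.4581, -0.0379, 0.2622]
ee_rot: [3.141, -0.0, -3.111]
wrist_force: [-4.4, 3.2, 2.5]
width: 0.0142
finger_force: 31.2
```

Run:
```python
from h import *
goto((.458,-.038,.262));print(robot.get_obs()["finger_force"],robot.get_obs()["wrist_torque"])
cv2.imwrite("pics/w3.png",cv2.resize(robot.snapshot("wrist")[:,:,::-1],None,fx=1,fy=1))
```

```text
t 12.8 at [ 0.4581 -0.0379  0.2622] yaw -3.1112 F [-4.4  3.2  2.5] w 0.0142 | shift units [ 0.003 -0.002  0.005] twist None
31.17707191966474 [ 0.64182935  0.79447634 -0.5664245 ]
```

View pics/w3.png

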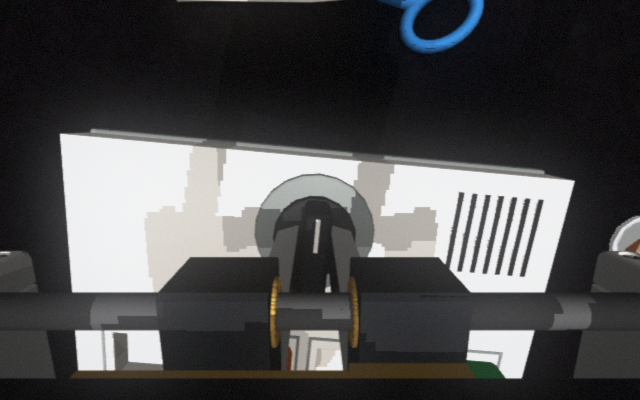

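The dial is at its off stop: the opposing torque is 0.57 N m and the mark points to the -x side. I'll release, rise and rotate for the green pack.

Call:
play_rows(translation=[[0,0,0],[0,0,0],[0,0,0],[0,0,0],[0,0,-0.8],[0,0,-0.8],[0,0,-0.8],[0,0,-0.8]], twist=[[0,0,0.3],[0,0,0],[0,0,0],[0,0,0],[0,0,0],[0,0,0],[0,0,0],[0,0,0]], gripper=[-1,0,0.3,0.3,0.3,1,1,1])

```text
time: 13.6
tool_pos: [0.4583, -0.0382, 0.3916]
ee_rot: [-3.141, 0.001, -3.138]
wrist_force: [0.9, -0.3, 0.4]
width: 0.0668
finger_force: 0.0
```

Call:
play_rows(translation=[[0,0,0],[0,0,0],[0,0,0],[0,0,0],[0,0,0],[0,0,0],[0,0,0],[0,0,0]], twist=[[0,0,1],[0,0,1],[0,0,1],[0,0,1],[0,0,1],[0,0,1],[0,0,1],[0,0,1]], gripper=[1,1,1,1,1,1,1,1])

```text
time: 14.4
tool_pos: [0.4585, -0.0382, 0.3904]
ee_rot: [3.141, 0.002, 2.341]
wrist_force: [0.2, -0.2, 0.1]
width: 0.0941
finger_force: 0.0
```

Call:
play_rows(translation=[[0,0,0],[0,0,0],[0,0,0],[0,0,0],[0,0,0],[0,0,0],[0,0,0],[0,0,0]], twist=[[0,0,1],[0,0,1],[0,0,1],[0,0,1],[0,0,1],[0,0,1],[0,0,1],[0,0,1]], gripper=[1,1,1,1,1,1,1,1])

```text
time: 15.2
tool_pos: [0.4585, -0.0382, 0.3904]
ee_rot: [3.14, 0.001, 1.541]
wrist_force: [0.5, 0.7, 0.9]
width: 0.0939
finger_force: 0.0
```

Run:
```python
from h import *
goto((.5639,.058,.258),1.511)
cv2.imwrite("pics/w4.png",robot.snapshot("wrist")[:,:,::-1])
print([(np.round(d["centre"],4).tolist(),round(d["score"],2)) for d in robot.spot_point("dial_grip","wrist")])
```

```text
t 15.2 at [ 0.4585 -0.0382  0.3904] yaw 1.5407 F [0.5 0.7 0.9] w 0.0939 | shift units [2.484 2.563 3.309] twist 0.297
[([0.4532, -0.0388, 0.0805], 0.62)]
```

View pics/w4.png

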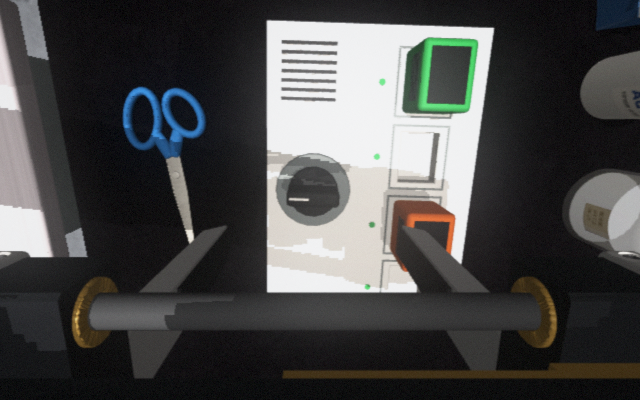

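The mark is at (298,199), pointing to -x, so the dial is off. Now the green pack.

Call:
play_rows(translation=[[0,0,0],[0.64,0.622,0],[0.64,0.622,0],[0.64,0.622,0],[0.64,0.622,0],[0,0,0.8],[0,0,0],[0,0,0]], twist=[[0,0,0.297],[0,0,0],[0,0,0],[0,0,0],[0,0,0],[0,0,0],[0,0,0],[0,0,0]], gripper=[1,1,1,1,1,1,1,1])

```text
time: 16.1
tool_pos: [0.563, 0.0586, 0.3575]
ee_rot: [-3.139, 0.0, 1.515]
wrist_force: [-0.9, -0.1, 0.8]
width: 0.094
finger_force: 0.0
```

Run:
```python
from h import *
goto((.5639,.058,.258),1.511)
cv2.imwrite("pics/w5.png",robot.snapshot("wrist")[:,:,::-1])
for n in ["pack_full","bay_1"]: print([(np.round(d["centre"],4).tolist(),round(d["score"],2)) for d in robot.spot_point(n,"wrist")])
for n in ["tray"]: print([(np.round(d["centre"],4).tolist(),round(d["score"],2)) for d in robot.spot_point(n,"side")])
```

```text
t 16.1 at [0.563  0.0586 0.3575] yaw 1.5154 F [-0.9 -0.1  0.8] w 0.094 | shift units [-0.013  0.022  2.487] twist 0.044
[([0.5612, 0.054, 0.0263], 0.98), ([0.5552, -0.0777, 0.0326], 0.63)]
[([0.5618, -0.0098, 0.0446], 0.65)]
[([0.5778, -0.357, 0.0002], 0.9), ([0.5481, -0.1458, 0.0455], 0.67)]
```

Descend, grip, and lift straight up.

Call:
play_rows(translation=[[-0.01,0.02,0.7],[0,0,0.7],[0,0,0.6],[0,0,0.487],[0,0,0],[0,0,0],[0,0,0],[0,0,0]], twist=[[0,0,0],[0,0,0],[0,0,0],[0,0,0],[0,0,0],[0,0,0],[0,0,0],[0,0,0]], gripper=[1,1,1,1,0,-1,-1,-1])

```text
time: 17.1
tool_pos: [0.5646, 0.0582, 0.2608]
ee_rot: [3.138, -0.0, 1.515]
wrist_force: [1.1, -0.7, 0.6]
width: 0.0654
finger_force: 0.0
```

Call:
play_rows(translation=[[0,0,0],[0,0,0],[0,0,0],[0,0,0],[0,0,-0.25],[0,0,-0.25]], twist=[[0,0,0],[0,0,0],[0,0,0],[0,0,0],[0,0,0],[0,0,0]], gripper=[-1,-1,-1,-1,-1,-1])

```text
time: 17.7
tool_pos: [0.5638, 0.0583, 0.2788]
ee_rot: [-3.14, -0.0, 1.515]
wrist_force: [0.1, -0.4, -0.9]
width: 0.0421
finger_force: 30.0
```

Run:
```python
from h import *
goto((.5639,.058,.258),1.511);print(robot.get_obs()["finger_force"])
c=cam("scene")
im=robot.snapshot("scene")[:,:,::-1]
cv2.imwrite("pics/s2.png",cv2.resize(im[120:330,230:510],None,fx=2.8,fy=2.8,interpolation=cv2.INTER_CUBIC))
```

```text
t 17.7 at [0.5638 0.0583 0.2788] yaw 1.5151 F [ 0.1 -0.4 -0.9] w 0.0421 | shift units [-0.007  0.002  0.52 ] twist 0.041
29.99673306941986
```

View pics/s2.png

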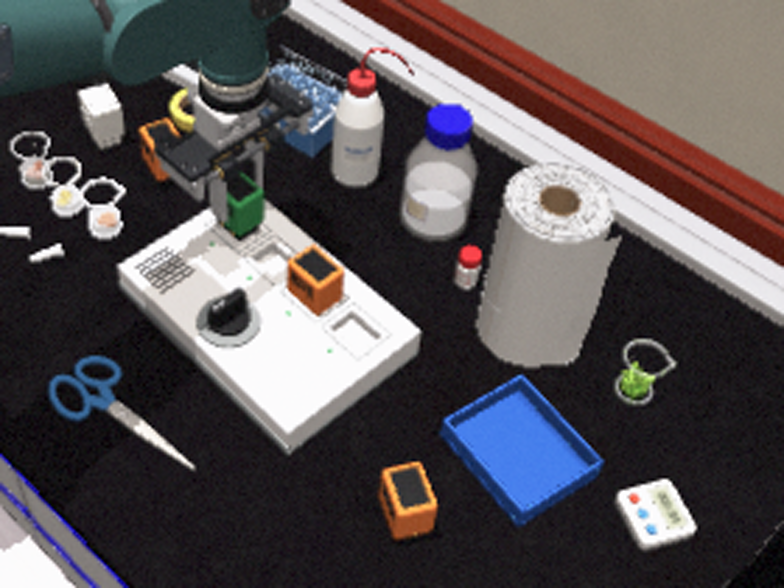

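The green pack is held in the fingers at crop (240,205). The tray is clear at (520,450) and the paper roll is at (548,270). I'll work out the tray corners, the roll position and the waypoints.

Run:
```python
from h import *
c=cam("scene");f=lambda x,y:(230+x/2.8-.3,120+y/2.8-.3)
for p in [(520,378),(602,462),(523,522),(443,425)]: print("tray",ray(f(*p),.03,c))
print("roll base near/left/right",ray(f(530,362),0,c),ray(f(478,330),0,c),ray(f(585,345),0,c))
print("roll top",[ray(f(560,200),z,c) for z in(.2,.22,.26,.3)])
print("bottle base",ray(f(436,235),0,c))
goto((.566,-.358,.40))
```

```text
tray [ 0.64076872 -0.30897685  0.03      ]
tray [ 0.61764567 -0.43183776  0.03      ]
tray [ 0.5048661  -0.41579875  0.03      ]
tray [ 0.53459328 -0.28808855  0.03      ]
roll base near/left/right [ 0.68601838 -0.29494908  0.        ] [ 0.67930149 -0.22524912  0.        ] [ 0.75018776 -0.32497027  0.        ]
roll top [array([ 0.73793595, -0.25208534,  0.2       ]), array([ 0.72014637, -0.2602943 ,  0.22      ]), array([ 0.68456721, -0.27671222,  0.26      ]), array([ 0.64898806, -0.29313015,  0.3       ])]
bottle base [ 0.75727217 -0.09669961  0.        ]
t 17.8 at [0.5645 0.0583 0.2815] yaw 1.5151 F [ 0.6  0.6 -0.7] w 0.0416 | shift units [-10.389   0.616  -2.963] twist None
```

Call:
play_rows(translation=[[0,0,-0.6],[0,0,-0.9],[0,0,-0.9],[-0.4,0.02,0],[-0.8,0.046,0],[-0.8,0.046,0],[-0.8,0.046,0],[-0.8,0.046,0]], twist=[[0,0,0],[0,0,0],[0,0,0],[0,0,0],[0,0,0],[0,0,0],[0,0,0],[0,0,0]], gripper=[-1,-1,-1,-1,-1,-1,-1,-1])

```text
time: 18.55
tool_pos: [0.5637, -0.0877, 0.3736]
ee_rot: [-3.14, -0.0, 1.515]
wrist_force: [0.7, -0.1, -1.1]
width: 0.0417
finger_force: 30.0
```

Call:
play_rows(translation=[[-0.8,0.046,0],[-0.8,0.046,0],[-0.8,0.046,0],[-0.8,0.046,0],[-0.8,0.046,0],[-0.8,0.046,0],[-0.8,0.046,0],[-0.8,0.046,0]], twist=[[0,0,0],[0,0,0],[0,0,0],[0,0,0],[0,0,0],[0,0,0],[0,0,0],[0,0,0]], gripper=[-1,-1,-1,-1,-1,-1,-1,-1])

```text
time: 19.35
tool_pos: [0.5639, -0.3444, 0.3733]
ee_rot: [-3.14, -0.001, 1.515]
wrist_force: [-0.4, 0.0, -1.2]
width: 0.042
finger_force: 30.0
```

Call:
play_rows(translation=[[-0.4,0.02,0],[0,0,0],[0,0,0]], twist=[[0,0,0],[0,0,0],[0,0,0]], gripper=[-1,-1,-1])

```text
time: 19.65
tool_pos: [0.5645, -0.358, 0.3741]
ee_rot: [-3.141, -0.002, 1.515]
wrist_force: [0.8, 0.0, -0.7]
width: 0.0421
finger_force: 30.0
```

Run:
```python
from h import *
goto((.565,-.37,.235))
```

```text
t 19.6 at [ 0.5645 -0.358   0.3741] yaw 1.5151 F [ 0.8  0.  -0.7] w 0.0421 | shift units [-0.299  0.03   3.477] twist None
```

Call:
play_rows(translation=[[-0.3,0.03,0.5],[0,0,0.7],[0,0,0.7],[0,0,0.7],[0,0,0.5],[0,0,0.2],[0,0,0.15],[0,0,0]], twist=[[0,0,0],[0,0,0],[0,0,0],[0,0,0],[0,0,0],[0,0,0],[0,0,0],[0,0,0]], gripper=[-1,-1,-1,-1,-1,-1,-1,-1])

```text
time: 20.45
tool_pos: [0.5653, -0.3697, 0.237]
ee_rot: [3.141, -0.0, 1.516]
wrist_force: [1.1, -0.1, -2.1]
width: 0.042
finger_force: 30.0
```

Call:
play_rows(translation=[[0,0,0],[0,0,0],[0,0,0],[0,0,0],[0,0,-0.4],[0,0,-0.8],[0,0,-0.8],[0,0,-0.8]], twist=[[0,0,0],[0,0,0],[0,0,0],[0,0,0],[0,0,0],[0,0,0],[0,0,0],[0,0,0]], gripper=[0.25,0.25,0.25,0.25,0.25,0.25,1,1])

```text
time: 21.25
tool_pos: [0.5649, -0.3704, 0.3515]
ee_rot: [3.14, 0.001, 1.515]
wrist_force: [0.6, -0.1, 0.7]
width: 0.0715
finger_force: 0.0
```

Call:
play_rows(translation=[[0,0,-0.8],[0.3,0.8,0],[0.3,-0.9,0],[0.3,-0.9,0],[0,-0.9,0],[0,-0.9,0],[0,-0.9,0],[0,0,0]], twist=[[0,0,0],[0,0,0],[0,0,0],[0,0,0],[0,0,0],[0,0,0],[0,0,0],[0,0,0]], gripper=[1,1,1,1,1,1,1,1])

```text
time: 22.05
tool_pos: [0.4162, -0.3259, 0.3825]
ee_rot: [3.142, 0.001, 1.512]
wrist_force: [1.1, -0.7, -0.7]
width: 0.0942
finger_force: 0.0
```

Run:
```python
from h import *
goto((.436,-.32,.40))
cv2.imwrite("pics/w6.png",robot.snapshot("wrist")[:,:,::-1])
print([(np.round(d["centre"],4).tolist(),round(d["score"],2)) for d in robot.spot_point("pack_a","wrist")])
robot.snapshot("side")
print([(np.round(d["centre"],4).tolist(),round(d["score"],2)) for d in robot.spot_point("pack_a","side")])
```

```text
t 22.1 at [ 0.4162 -0.3259  0.3825] yaw 1.5123 F [ 1.1 -0.7 -0.7] w 0.0942 | shift units [ 0.176  0.485 -0.438] twist None
[([0.4335, -0.3242, -0.0007], 0.86)]
[([0.5964, 0.2208, -0.0014], 0.81), ([0.2705, 0.2669, -0.0008], 0.76), ([0.4332, -0.3235, -0.0003], 0.66), ([0.5756, 0.3355, 0.003], 0.63)]
```

View pics/w6.png

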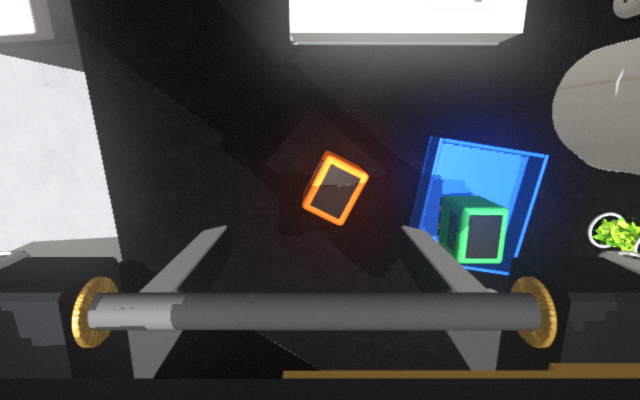

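The green pack stands in the tray at (478,235). The orange pack is at (336,188) and turned, so I'll fit its top face.

```bash
cat >> h.py <<'E'
def packtop(im,c,ztop,guess,r=.06,s=.0002,save=None):
    "warp plane ztop about guess to metric image (x right,y up), orange mask, min rect"
    n=int(2*r/s);src=[];dst=[(0,0),(n,0),(n,n),(0,n)]
    for X,Y in [(-r,r),(r,r),(r,-r),(-r,-r)]: src.append(proj((guess[0]+X,guess[1]+Y,ztop),c))
    W=cv2.warpPerspective(im,cv2.getPerspectiveTransform(np.float32(src),np.float32(dst)),(n,n),flags=cv2.INTER_LINEAR)
    h=cv2.cvtColor(W,cv2.COLOR_RGB2HSV)
    for v in (60,110,150,190):
        m=cv2.inRange(h,(5,130,v),(22,255,255));m=cv2.morphologyEx(m,cv2.MORPH_OPEN,np.ones((5,5)))
        cs,_=cv2.findContours(m,cv2.RETR_EXTERNAL,cv2.CHAIN_APPROX_NONE)
        if not cs: continue
        k=max(cs,key=cv2.contourArea);(cx,cy),_,_=R=cv2.minAreaRect(k);b=cv2.boxPoints(R)
        e=max([(b[1]-b[0]),(b[2]-b[1])],key=np.linalg.norm)
        print("v",v,"centre",np.round([guess[0]-r+cx*s,guess[1]+r-cy*s],4),"size",np.round(sorted(np.array(R[1])*s),4),"long ang",round(np.arctan2(-e[1],e[0])%np.pi,3))
        cv2.polylines(W,[b.astype(int)],1,(0,v,255),1)
    if save: cv2.imwrite(save,W[:,:,::-1])
E
python3 - <<'E'
from h import *
im=cv2.imread("pics/w6.png")[:,:,::-1].copy();packtop(im,cam("wrist"),.07,(.434,-.323),save="pics/p1.png")
E
```

```text
v 60 centre [ 0.4386 -0.3198] size [0.0467 0.058 ] long ang 1.055
v 110 centre [ 0.4387 -0.3199] size [0.0451 0.0561] long ang 1.047
v 150 centre [ 0.4387 -0.3202] size [0.0441 0.0551] long ang 1.047
v 190 centre [ 0.439  -0.3211] size [0.0421 0.0533] long ang 1.046
```

View pics/p1.png

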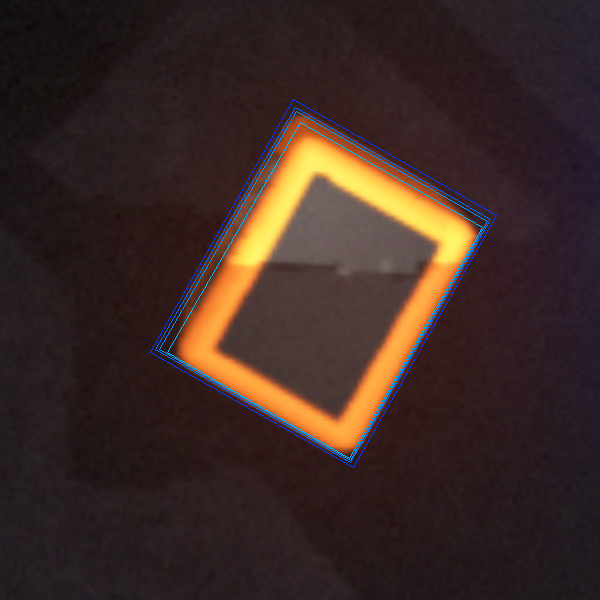

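Call:
play_rows(translation=[[0,0,0],[0,0,0],[0,0,0],[0,0,0],[0,0,0],[0.388,0.443,0.5],[0,0,0.5],[0,0,0]], twist=[[0,0,0.93],[0,0,0.93],[0,0,0.93],[0,0,0.93],[0,0,0.93],[0,0,0],[0,0,0],[0,0,0]], gripper=[1,1,1,1,1,0.6,0.6,0.6])

```text
time: 23.05
tool_pos: [0.4433, -0.3211, 0.3373]
ee_rot: [-3.135, -0.002, 1.052]
wrist_force: [0.7, 0.5, -0.4]
width: 0.076
finger_force: 0.0
```

Run:
```python
from h import *
goto((.4393,-.3213,.229),1.047)
im=robot.snapshot("wrist");c=cam("wrist");packtop(im,c,.07,(.439,-.321),save="pics/p2.png")
```

```text
t 23.1 at [ 0.4433 -0.3211  0.3373] yaw 1.0519 F [ 0.7  0.5 -0.4] w 0.076 | shift units [-0.055 -0.084  2.707] twist 0.049
v 60 centre [ 0.4377 -0.3198] size [0.0435 0.0618] long ang 1.045
v 110 centre [ 0.4377 -0.3198] size [0.0422 0.0607] long ang 1.048
v 150 centre [ 0.4377 -0.3199] size [0.0416 0.0599] long ang 1.044
v 190 centre [ 0.4362 -0.3225] size [0.041  0.0535] long ang 1.043
```

View pics/p2.png

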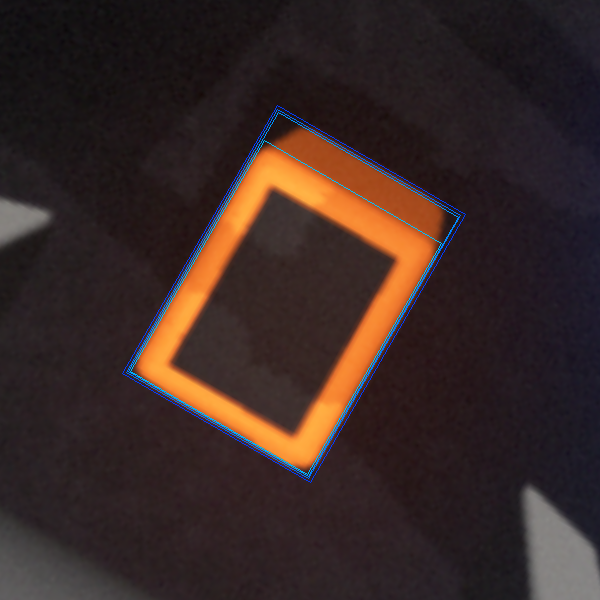

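Run:
```python
from h import *
c=cam("wrist");im=robot.snapshot("wrist");packtop(im,c,.07,(.439,-.321))
goto((.4393,-.3213,.229),1.047)
```

```text
v 60 centre [ 0.4376 -0.3184] size [0.043 0.061] long ang 1.047
v 110 centre [ 0.4376 -0.3185] size [0.0419 0.0599] long ang 1.046
v 150 centre [ 0.4374 -0.3187] size [0.0413 0.0588] long ang 1.048
v 190 centre [ 0.436  -0.3211] size [0.0406 0.0527] long ang 1.048
t 23.1 at [ 0.4431 -0.3217  0.3406] yaw 1.051 F [ 0.2 -0.3  0. ] w 0.0755 | shift units [-0.04  -0.088  2.789] twist 0.04
```

Call:
play_rows(translation=[[-0.055,-0.12,0.5],[0,0,0.7],[0,0,0.7],[0,0,0.6],[0,0,0.29],[0,0,0],[0,0,0],[0,0,0]], twist=[[0,0,0.04],[0,0,0],[0,0,0],[0,0,0],[0,0,0],[0,0,0],[0,0,0],[0,0,0]], gripper=[0.6,0.6,0.6,0.6,0.6,0.6,0,-1])

```text
time: 23.95
tool_pos: [0.4378, -0.3217, 0.2313]
ee_rot: [3.138, 0.001, 1.046]
wrist_force: [0.5, -0.7, 0.8]
width: 0.0625
finger_force: 0.0
```

Call:
play_rows(translation=[[0,0,0],[0,0,0],[0,0,0],[0,0,0],[0,0,0],[0,0,0]], twist=[[0,0,0],[0,0,0],[0,0,0],[0,0,0],[0,0,0],[0,0,0]], gripper=[-1,-1,-1,-1,-1,-1])

```text
time: 24.55
tool_pos: [0.4371, -0.3212, 0.2299]
ee_rot: [3.141, 0.0, 1.046]
wrist_force: [-1.7, 1.3, 5.2]
width: 0.042
finger_force: 30.0
```

Run:
```python
from h import *
goto((.4378,-.3212,.229),1.047);print(robot.get_obs()["finger_force"])
```

```text
t 24.6 at [ 0.4371 -0.3212  0.2299] yaw 1.0461 F [-1.7  1.3  5.2] w 0.042 | shift units [0.009 0.014 0.022] twist -0.009
30.000963807106018
```

Call:
play_rows(translation=[[0,0,-0.4],[0,0,-0.8],[0,0,-0.8],[0,0,-0.8],[0,0,0],[0,0,0],[0,0,0],[0,0,0]], twist=[[0,0,0],[0,0,0],[0,0,0],[0,0,-0.65],[0,0,-1],[0,0,-1],[0,0,-1],[0,0,-1]], gripper=[-1,-1,-1,-1,-1,-1,-1,-1])

```text
time: 25.35
tool_pos: [0.4371, -0.3211, 0.34]
ee_rot: [-3.141, -0.001, 1.515]
wrist_force: [-0.2, -0.4, -1.5]
width: 0.0418
finger_force: 30.0
```

Call:
play_rows(translation=[[0.5,0.3,0],[0.76,0.43,0],[0.76,0.43,0],[0.76,0.43,0],[0.76,0.43,0],[0.76,0.43,0],[0.25,0.15,0],[0,0,0]], twist=[[0,0,0],[0,0,0],[0,0,0],[0,0,0],[0,0,0],[0,0,0],[0,0,0],[0,0,0]], gripper=[-1,-1,-1,-1,-1,-1,-1,-1])

```text
time: 26.15
tool_pos: [0.5523, -0.1445, 0.34]
ee_rot: [-3.14, -0.0, 1.514]
wrist_force: [-0.5, -0.8, -0.7]
width: 0.042
finger_force: 30.0
```

Run:
```python
from h import *
c=cam("wrist");cv2.imwrite("pics/w7.png",robot.snapshot("wrist")[:,:,::-1])
goto((.5517,-.1456,.2589),1.511);print(robot.get_obs()["finger_force"])
```

```text
t 26.2 at [ 0.5518 -0.1456  0.3402] yaw 1.5123 F [-0.8 -0.5 -2.2] w 0.0419 | shift units [-0.000e+00 -2.000e-03  2.033e+00] twist 0.013
29.999542236328125
```

View pics/w7.png

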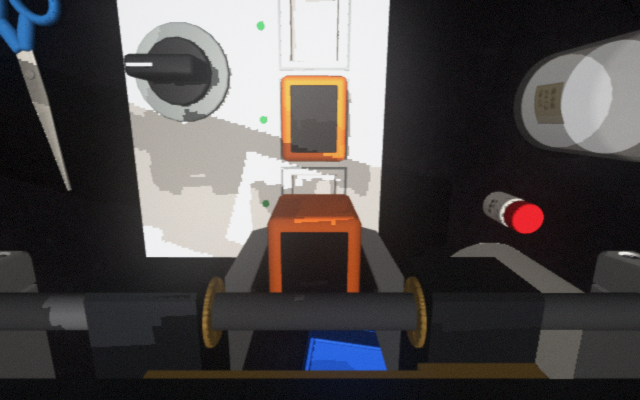

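The held pack is at (315,240), just in front of the bay 4 outline at (314,170). I'll compare the predicted pixels with the picture to find the in-hand offset.

Run:
```python
from h import *
c=cam("wrist");o=robot.get_obs();T=o["tool_pos"];y=1.511
tx=np.array([np.cos(y),np.sin(y),0]);ty=np.array([np.sin(y),-np.cos(y),0]);zt=T[2]-.2299+.07
B=np.array([T[0],T[1],0])
for dx in (0,.002):
  for s in(-1,1): print("top front",dx,s,proj(B+tx*(.027+dx)+ty*.021*s+[0,0,zt],c),"bot",proj(B+tx*(.027+dx)+ty*.021*s+[0,0,zt-.054],c))
b=np.array([.5517,-.1456,.045])
for sx in(-1,1): print("bay4 outline(53x60)",proj(b+tx*.03+ty*.0265*sx,c))
C=np.array([.5129,-.0411]);print("bay3 stay top corners",[proj(np.r_[C+.045*ty[:2]-.034*tx[:2]+i*.021*ty[:2]+j*.027*tx[:2],.099],c).round(1).tolist() for i in(-1,1) for j in(-1,1)])
im=cv2.imread("pics/w7.png");cv2.imwrite("pics/w7c.png",cv2.resize(im[60:260,240:390],None,fx=4,fy=3,interpolation=cv2.INTER_CUBIC)[:600])
```

```text
top front 0 -1 [264.17648149 213.78992953] bot [277.67825457 189.10351315]
top front 0 1 [362.78471825 214.00291336] bot [349.95107925 189.24965143]
top front 0.002 -1 [264.02684073 209.2462303 ] bot [277.59989747 185.71876478]
top front 0.002 1 [362.9466453  209.45737999] bot [350.0399505 185.8638736]
bay4 outline(53x60) [281.37816674 165.98960888]
bay4 outline(53x60) [346.57768099 166.11303604]
bay3 stay top corners [[281.6, 159.8], [279.8, 71.8], [346.2, 159.9], [348.2, 71.9]]
```

View pics/w7c.png

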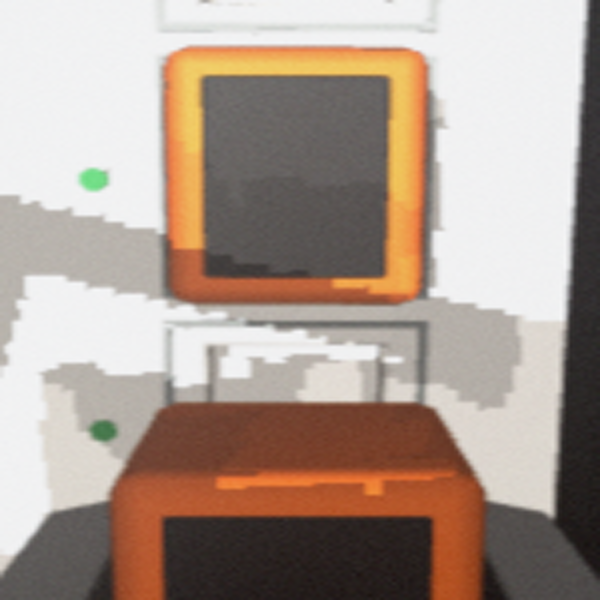

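Call:
play_rows(translation=[[0.025,0,0.5],[0,0,0.6],[0,0,0.4],[0,0,0],[0,0,0.1],[0,0,0.1],[0,0,0.05],[0,0,0]], twist=[[0,0,0.01],[0,0,0],[0,0,0],[0,0,0],[0,0,0],[0,0,0],[0,0,0],[0,0,0]], gripper=[-1,-1,-1,-1,-1,-1,-1,-1])

```text
time: 27.0
tool_pos: [0.5518, -0.1448, 0.2715]
ee_rot: [3.141, 0.0, 1.51]
wrist_force: [-0.2, 0.7, -1.0]
width: 0.042
finger_force: 30.0
```

Run:
```python
from h import *
goto((.5517,-.1456,.2589),1.511);print(robot.get_obs()["finger_force"],robot.get_obs()["wrist_torque"])
```

```text
t 27.0 at [ 0.5518 -0.1448  0.2715] yaw 1.51 F [-0.2  0.7 -1. ] w 0.042 | shift units [-0.019 -0.003  0.315] twist -0.01
29.99954581260681 [-0.06236046  0.03227071 -0.01335745]
```

The foot has entered the bay without contact force. Continue down to home.

Call:
play_rows(translation=[[0,0,0.1],[0,0,0.1],[0,0,0.08],[0,0,0.04],[0,0,0],[0,0,0]], twist=[[0,0,0],[0,0,0],[0,0,0],[0,0,0],[0,0,0],[0,0,0]], gripper=[-1,-1,-1,-1,-1,-1])

```text
time: 27.6
tool_pos: [0.5518, -0.1446, 0.2589]
ee_rot: [3.142, -0.0, 1.51]
wrist_force: [-1.9, 1.2, 3.2]
width: 0.0419
finger_force: 30.0
```

Run:
```python
from h import *
goto((.5517,-.1456,.2589),1.511);print(robot.get_obs()["finger_force"],robot.get_obs()["wrist_torque"])
```

```text
t 27.6 at [ 0.5518 -0.1446  0.2589] yaw 1.5102 F [-1.9  1.2  3.2] w 0.0419 | shift units [-0.025 -0.001 -0.   ] twist -0.008
30.000365674495697 [0.06095093 0.47686519 0.0045319 ]
```

Call:
play_rows(translation=[[0,0,0.04],[0,0,0.02],[0,0,0],[0,0,0],[0,0,0],[0,0,0],[0,0,-0.3],[0,0,-0.6]], twist=[[0,0,0],[0,0,0],[0,0,0],[0,0,0],[0,0,0],[0,0,0],[0,0,0],[0,0,0]], gripper=[-1,-1,-1,0.5,0.5,0.5,0.5,0.5])

```text
time: 28.4
tool_pos: [0.5512, -0.1445, 0.2902]
ee_rot: [-3.136, -0.002, 1.51]
wrist_force: [0.6, 0.6, -0.0]
width: 0.0702
finger_force: 0.0
```

Call:
play_rows(translation=[[0,0,-0.9],[0,0,-0.9],[0,0,-0.9],[0.9,0.06,0],[0.9,0.06,0],[0.9,0.06,0],[0.9,0.06,0],[0.9,0.06,0]], twist=[[0,0,0],[0,0,0],[0,0,0],[0,0,0],[0,0,0],[0,0,0],[0,0,0],[0,0,0]], gripper=[1,1,1,1,1,1,1,1])

```text
time: 29.2
tool_pos: [0.5747, 0.0356, 0.4008]
ee_rot: [3.14, -0.0, 1.51]
wrist_force: [-0.1, 0.3, -1.5]
width: 0.0939
finger_force: 0.0
```

Call:
play_rows(translation=[[0.9,0.06,0],[0.9,0.06,0],[0.9,0.06,0],[0.45,0.03,0],[0,0,0],[0,0,0]], twist=[[0,0,0],[0,0,0],[0,0,0],[0,0,0],[0,0,0],[0,0,0]], gripper=[1,1,1,1,1,1])

```text
time: 29.8
tool_pos: [0.5908, 0.1588, 0.4001]
ee_rot: [3.141, 0.001, 1.51]
wrist_force: [-0.1, 0.1, 1.2]
width: 0.0936
finger_force: 0.0
```

Run:
```python
from h import *
goto((.59,.16,.40),1.511)
c=cam("wrist");im=robot.snapshot("wrist");cv2.imwrite("pics/w8.png",im[:,:,::-1])
print([(np.round(d["centre"],4).tolist(),round(d["score"],2)) for d in robot.spot_point("pack_a","wrist")])
packtop(im,c,.07,(.594,.214),save="pics/p3.png")
```

```text
t 29.8 at [0.5908 0.1588 0.4001] yaw 1.5099 F [-0.1  0.1  1.2] w 0.0936 | shift units [ 0.028 -0.022  0.003] twist -0.011
[([0.27, 0.2595, 0.001], 0.91), ([0.5879, 0.2217, -0.0023], 0.87), ([0.5776, 0.3358, 0.0052], 0.74)]
v 60 centre [0.5896 0.2243] size [0.043  0.0545] long ang 1.257
v 110 centre [0.5896 0.2242] size [0.0418 0.0534] long ang 1.256
v 150 centre [0.5895 0.2243] size [0.041  0.0528] long ang 1.257
v 190 centre [0.5895 0.2243] size [0.0402 0.0522] long ang 1.257
```

View pics/w8.png

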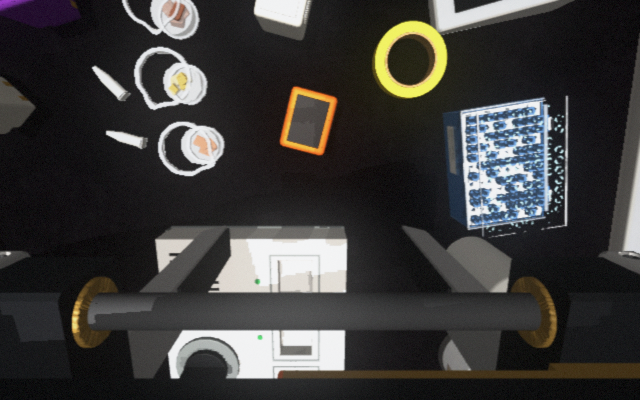

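Clear view: the orange pack at (309,120) fits 42 × 53 mm, at (0.5895, 0.2243) with its long axis at 1.257. Grasp it.

Call:
play_rows(translation=[[0,0,0],[0,0,0],[0,0,0],[0.77,-0.27,0],[0.777,-0.267,0],[0,0,0.7],[0,0,0.8],[0,0,0]], twist=[[0,0,0.85],[0,0,0.85],[0,0,0.83],[0,0,0],[0,0,0],[0,0,0],[0,0,0],[0,0,0]], gripper=[0.6,0.6,0.6,0.6,0.6,0.6,0.6,0.6])

```text
time: 30.7
tool_pos: [0.5886, 0.2233, 0.3344]
ee_rot: [-3.133, 0.006, 1.255]
wrist_force: [-0.7, 1.0, 0.1]
width: 0.0752
finger_force: 0.0
```

Call:
play_rows(translation=[[0,0,0],[0,0,0]], twist=[[0,0,0],[0,0,0]], gripper=[0.6,0.6])

```text
time: 30.9
tool_pos: [0.59, 0.2241, 0.3424]
ee_rot: [3.139, -0.002, 1.256]
wrist_force: [0.7, 0.1, -0.0]
width: 0.0752
finger_force: 0.0
```

Run:
```python
from h import *
goto((.5895,.2243,.229),1.257)
```

```text
t 30.9 at [0.59   0.2241 0.3424] yaw 1.2557 F [ 0.7  0.1 -0. ] w 0.0752 | shift units [-0.    -0.014  2.836] twist -0.013
```

Call:
play_rows(translation=[[0,-0.01,0.6],[0,0,0.7],[0,0,0.7],[0,0,0.5],[0,0,0.3],[0,0,0],[0,0,0],[0,0,0]], twist=[[0,0,0],[0,0,0],[0,0,0],[0,0,0],[0,0,0],[0,0,0],[0,0,0],[0,0,0]], gripper=[0.6,0.6,0.6,0.6,0.6,0.6,0,-1])

```text
time: 31.7
tool_pos: [0.5898, 0.2252, 0.2304]
ee_rot: [3.138, -0.002, 1.257]
wrist_force: [0.8, -0.2, 0.6]
width: 0.0624
finger_force: 0.0
```

Call:
play_rows(translation=[[0,0,0],[0,0,0],[0,0,0],[0,0,0],[0,0,0],[0,0,0]], twist=[[0,0,0],[0,0,0],[0,0,0],[0,0,0],[0,0,0],[0,0,0]], gripper=[-1,-1,-1,-1,-1,-1])

```text
time: 32.3
tool_pos: [0.5893, 0.2252, 0.2287]
ee_rot: [3.141, -0.001, 1.257]
wrist_force: [-0.5, -0.5, 4.1]
width: 0.0416
finger_force: 30.0
```

Run:
```python
from h import *
goto((.5895,.2243,.229),1.257);print(robot.get_obs()["finger_force"])
```

```text
t 32.3 at [0.5893 0.2252 0.2287] yaw 1.2571 F [-0.5 -0.5  4.1] w 0.0416 | shift units [-0.019  0.013 -0.007] twist 0.001
29.997950792312622
```

Call:
play_rows(translation=[[0,0,-0.4],[0,0,-0.8],[0,0,-0.8],[0,0,-0.8],[0,0,0],[0,0,0],[-0.35,-0.034,0],[-0.7,-0.064,0]], twist=[[0,0,0],[0,0,0],[0,0,0],[0,0,-0.85],[0,0,-0.85],[0,0,-0.84],[0,0,0],[0,0,0]], gripper=[-1,-1,-1,-1,-1,-1,-1,-1])

```text
time: 33.1
tool_pos: [0.5822, 0.1836, 0.3395]
ee_rot: [-3.14, 0.0, 1.512]
wrist_force: [0.3, -0.5, -0.6]
width: 0.042
finger_force: 30.0
```

Call:
play_rows(translation=[[-0.7,-0.064,0],[-0.7,-0.064,0],[-0.7,-0.064,0],[-0.7,-0.064,0],[-0.36,-0.03,0],[0,0,0],[0,0,0]], twist=[[0,0,0],[0,0,0],[0,0,0],[0,0,0],[0,0,0],[0,0,0],[0,0,0]], gripper=[-1,-1,-1,-1,-1,-1,-1])

```text
time: 33.8
tool_pos: [0.5636, 0.0581, 0.3399]
ee_rot: [-3.141, -0.001, 1.51]
wrist_force: [-0.0, -0.0, -1.1]
width: 0.0419
finger_force: 30.0
```

Run:
```python
from h import *
goto((.5639,.0580,.2577),1.511)
c=cam("wrist");im=robot.snapshot("wrist")[:,:,::-1]
o=robot.get_obs();T=o["tool_pos"];y=o["ee_rot"][2]
tx=np.array([np.cos(y),np.sin(y),0]);ty=np.array([np.sin(y),-np.cos(y),0]);zt=T[2]-.2287+.07;B=np.array([T[0],T[1],0])
for s in(-1,1): print("top front",proj(B+tx*.027+ty*.021*s+[0,0,zt],c),"bot",proj(B+tx*.027+ty*.021*s+[0,0,zt-.054],c))
b=np.array([.5639,.058,.045])
for sx in(-1,1): print("bay1 outline",proj(b+tx*.03+ty*.0265*sx,c))
cv2.imwrite("pics/w9c.png",cv2.resize(im[110:260,240:390],None,fx=4,fy=4,interpolation=cv2.INTER_CUBIC))
```

```text
t 33.8 at [0.5636 0.0581 0.3399] yaw 1.5101 F [-0.  -0.  -1.1] w 0.0419 | shift units [-1.000e-03  7.000e-03  2.056e+00] twist -0.009
top front [263.22335971 214.02060897] bot [276.94203376 189.24403732]
top front [362.67805947 213.97400666] bot [349.66209089 189.20419579]
bay1 outline [281.25849807 166.63925877]
bay1 outline [346.50208239 166.59879261]
```

View pics/w9c.png

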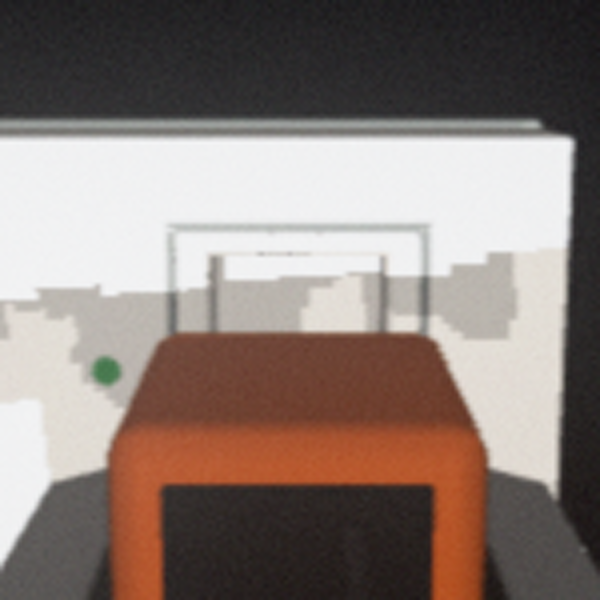

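The bay 1 outline sits where predicted, and the held pack is about 0.8 mm short along y, much as in the first insertion. Nudge and lower.

Call:
play_rows(translation=[[0.02,0.005,0.5],[0,0,0.6],[0,0,0.4],[0,0,0],[0,0,0.1],[0,0,0.1],[0,0,0.06],[0,0,0]], twist=[[0,0,0],[0,0,0],[0,0,0],[0,0,0],[0,0,0],[0,0,0],[0,0,0],[0,0,0]], gripper=[-1,-1,-1,-1,-1,-1,-1,-1])

```text
time: 34.65
tool_pos: [0.564, 0.0588, 0.2698]
ee_rot: [3.141, -0.0, 1.511]
wrist_force: [-0.3, -0.3, -2.0]
width: 0.0419
finger_force: 30.0
```

Run:
```python
from h import *
goto((.5639,.0580,.2577),1.511);print(robot.get_obs()["wrist_torque"])
```

```text
t 34.6 at [0.564  0.0588 0.2698] yaw 1.5112 F [-0.3 -0.3 -2. ] w 0.0419 | shift units [-0.02  -0.001  0.303] twist 0.002
[-0.01199877  0.05683449 -0.00290994]
```

Call:
play_rows(translation=[[0,0,0.1],[0,0,0.1],[0,0,0.08],[0,0,0.05],[0,0,0.03],[0,0,0],[0,0,0]], twist=[[0,0,0],[0,0,0],[0,0,0],[0,0,0],[0,0,0],[0,0,0],[0,0,0]], gripper=[-1,-1,-1,-1,-1,-1,-1])

```text
time: 35.35
tool_pos: [0.5638, 0.0586, 0.2577]
ee_rot: [3.141, -0.0, 1.511]
wrist_force: [-3.7, -0.5, 8.7]
width: 0.0415
finger_force: 30.0
```

Call:
play_rows(translation=[[0,0,0],[0,0,0],[0,0,0],[0,0,0],[0,0,-0.3],[0,0,-0.6],[0,0,-0.9],[0,0,-0.9]], twist=[[0,0,0],[0,0,0],[0,0,0],[0,0,0],[0,0,0],[0,0,0],[0,0,0],[0,0,0]], gripper=[0.5,0.5,0.5,0.5,0.5,0.5,1,1])

```text
time: 36.15
tool_pos: [0.5637, 0.0587, 0.3646]
ee_rot: [-3.141, -0.0, 1.511]
wrist_force: [1.2, 0.0, 0.7]
width: 0.0832
finger_force: 0.0
```

Call:
play_rows(translation=[[0,0,-0.8],[-0.9,-0.9,0],[-0.9,-0.9,0],[-0.9,-0.9,0],[0,0,0],[0,0,0]], twist=[[0,0,0],[0,0,0],[0,0,0],[0,0,0],[0,0,0],[0,0,0]], gripper=[1,1,1,1,1,1])

```text
time: 36.75
tool_pos: [0.4512, -0.0413, 0.3964]
ee_rot: [3.139, -0.0, 1.509]
wrist_force: [-0.3, -0.2, 0.2]
width: 0.0937
finger_force: 0.0
```

Run:
```python
from h import *
goto((.458,-.038,.40),.0)
for n in ["scene","side"]:
    im=robot.snapshot(n)[:,:,::-1]
    print(n,[(np.round(d["centre"],3).tolist(),round(d["score"],2)) for d in robot.spot_point("pack_a",n)])
    if n=="side": a=cv2.resize(im[120:400,200:520],None,fx=1.25,fy=1.25)
    else: b=cv2.resize(im[120:330,190:510],None,fx=1.25,fy=1.25)
v=np.zeros((600,800,3),np.uint8);v[:262,:400]=b;v[:350,400:]=a
w=robot.snapshot("wrist")[:,:,::-1];v[350:,400:]=cv2.resize(w,(400,250));cv2.imwrite("pics/m1.png",v)
```

```text
t 36.8 at [ 0.4512 -0.0413  0.3964] yaw 1.5091 F [-0.3 -0.2  0.2] w 0.0937 | shift units [ 0.092  0.164 -0.091] twist 15.091
scene [([0.273, 0.263, 0.002], 0.96), ([0.55, -0.145, 0.027], 0.79), ([0.348, 0.357, -0.0], 0.74), ([0.414, 0.438, -0.003], 0.54), ([0.565, 0.053, 0.029], 0.53), ([0.576, 0.333, -0.001], 0.5), ([0.514, -0.04, 0.002], 0.35)]
side [([0.568, 0.052, 0.028], 0.89), ([0.271, 0.264, -0.002], 0.81), ([0.553, -0.15, 0.028], 0.8), ([0.573, 0.335, 0.002], 0.53), ([0.412, 0.442, -0.003], 0.51), ([0.345, 0.356, 0.008], 0.47)]
```

View pics/m1.png

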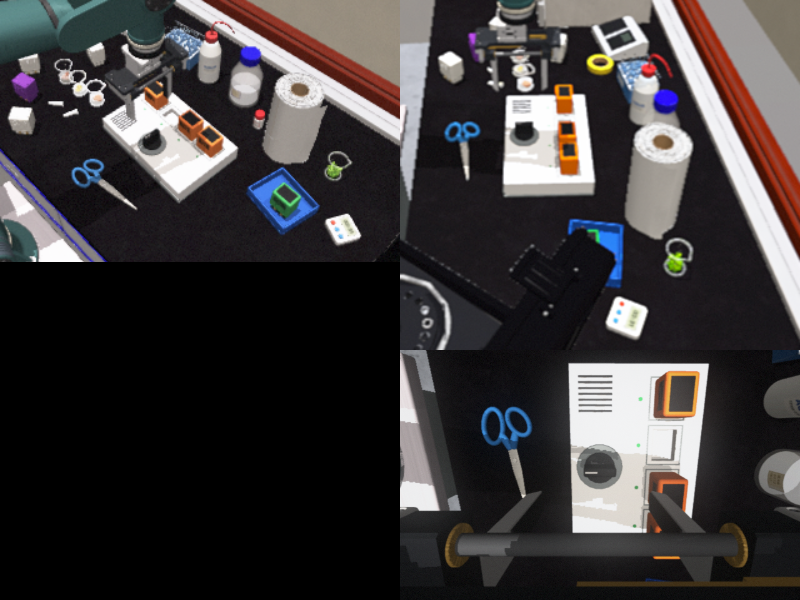

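The picture shows the green pack in the tray, orange packs home in bays 1, 3 and 4 (origin z ≈ 0.028), and the bench clear of orange packs. The dial still points to off. Now go back to the dial.

Call:
play_rows(translation=[[0,0,0],[0,0,0],[0,0,0],[0,0,0],[0,0,0],[0,0,0],[0,0,0],[0,0,0]], twist=[[0,0,-1],[0,0,-1],[0,0,-1],[0,0,-1],[0,0,-1],[0,0,-1],[0,0,-1],[0,0,-1]], gripper=[1,1,1,1,1,1,1,1])

```text
time: 37.8
tool_pos: [0.4525, -0.0402, 0.3949]
ee_rot: [-3.141, -0.001, 2.317]
wrist_force: [-0.1, -0.3, 0.6]
width: 0.0938
finger_force: 0.0
```

Call:
play_rows(translation=[[0,0,0],[0,0,0],[0,0,0],[0,0,0],[0,0,0],[0,0,0],[0,0,0],[0,0,0]], twist=[[0,0,-1],[0,0,-1],[0,0,-1],[0,0,-1],[0,0,-1],[0,0,-1],[0,0,-1],[0,0,-0.73]], gripper=[1,1,1,1,1,1,1,1])

```text
time: 38.6
tool_pos: [0.4525, -0.0401, 0.3949]
ee_rot: [3.141, -0.001, 3.089]
wrist_force: [0.7, -0.2, -0.1]
width: 0.0938
finger_force: 0.0
```

Call:
play_rows(translation=[[-0.165,0.092,0.5],[0,0,0.7],[0,0,0.7],[0,0,0],[0,0,0]], twist=[[0,0,0],[0,0,0],[0,0,0],[0,0,0],[0,0,0]], gripper=[0.3,0,0,0,0])

```text
time: 39.1
tool_pos: [0.459, -0.0371, 0.3191]
ee_rot: [3.141, -0.001, 3.085]
wrist_force: [1.0, -0.8, 0.4]
width: 0.0577
finger_force: 0.0
```

Run:
```python
from h import *
goto((.458,-.038,.262),3.082)
```

```text
t 39.1 at [ 0.459  -0.0371  0.3191] yaw 3.0851 F [ 1.  -0.8  0.4] w 0.0577 | shift units [ 0.023 -0.024  1.429] twist 0.031
```

Call:
play_rows(translation=[[0.023,-0.024,0.6],[0,0,0.5],[0,0,0.33],[0,0,0],[0,0,0],[0,0,0],[0,0,0],[0,0,0]], twist=[[0,0,0],[0,0,0],[0,0,0],[0,0,0],[0,0,0],[0,0,0],[0,0,0],[0,0,0]], gripper=[0,0,0,0,-1,-1,-1,-1])

```text
time: 39.9
tool_pos: [0.4578, -0.0385, 0.2628]
ee_rot: [-3.141, 0.002, 3.084]
wrist_force: [0.1, -0.3, 0.8]
width: 0.0183
finger_force: 0.0
```

Call:
play_rows(translation=[[0,0,0],[0,0,0],[0,0,0],[0,0,0]], twist=[[0,0,0],[0,0,0],[0,0,0],[0,0,0]], gripper=[-1,-1,-1,-1])

```text
time: 40.3
tool_pos: [0.4578, -0.038, 0.2626]
ee_rot: [3.14, 0.001, 3.084]
wrist_force: [-0.9, 5.0, 4.3]
width: 0.0139
finger_force: 30.0
```

Run:
```python
from h import *
goto((.458,-.038,.262),0.08);print(robot.get_obs()["finger_force"],robot.get_obs()["wrist_torque"],robot.get_obs()["joint_positions"])
```

```text
t 40.3 at [ 0.4578 -0.038   0.2626] yaw 3.0842 F [-0.9  5.   4.3] w 0.0139 | shift units [-0.006  0.001  0.016] twist 30.042
30.000847578048706 [ 0.84178312 -0.00695041 -0.07938031] [-2.06985551e-01 -4.14153184e-02  1.78925540e+00  1.64572375e-03
  1.39278250e+00 -1.72069613e+00]
```

Call:
play_rows(translation=[[0,0,0],[0,0,0],[0,0,0],[0,0,0],[0,0,0],[0,0,0],[0,0,0],[0,0,0]], twist=[[0,0,0.8],[0,0,0.8],[0,0,0.8],[0,0,0.8],[0,0,0.8],[0,0,0.8],[0,0,0.8],[0,0,0.8]], gripper=[-1,-1,-1,-1,-1,-1,-1,-1])

```text
time: 41.1
tool_pos: [0.4577, -0.0381, 0.2627]
ee_rot: [3.14, 0.0, 2.441]
wrist_force: [-0.1, 3.7, 4.8]
width: 0.0136
finger_force: 30.0
```

Call:
play_rows(translation=[[0,0,0],[0,0,0],[0,0,0],[0,0,0],[0,0,0],[0,0,0],[0,0,0],[0,0,0]], twist=[[0,0,0.8],[0,0,0.8],[0,0,0.8],[0,0,0.8],[0,0,0.8],[0,0,0.8],[0,0,0.8],[0,0,0.8]], gripper=[-1,-1,-1,-1,-1,-1,-1,-1])

```text
time: 41.9
tool_pos: [0.4577, -0.0382, 0.2626]
ee_rot: [3.141, -0.0, 1.801]
wrist_force: [-0.7, 3.7, 4.7]
width: 0.0138
finger_force: 30.0
```

Call:
play_rows(translation=[[0,0,0],[0,0,0],[0,0,0],[0,0,0],[0,0,0],[0,0,0],[0,0,0],[0,0,0]], twist=[[0,0,0.8],[0,0,0.8],[0,0,0.8],[0,0,0.8],[0,0,0.8],[0,0,0.8],[0,0,0.8],[0,0,0.8]], gripper=[-1,-1,-1,-1,-1,-1,-1,-1])

```text
time: 42.7
tool_pos: [0.4575, -0.0382, 0.2626]
ee_rot: [-3.142, -0.001, 1.161]
wrist_force: [-1.3, 3.7, 5.5]
width: 0.0138
finger_force: 30.0
```

Call:
play_rows(translation=[[0,0,0],[0,0,0],[0,0,0],[0,0,0],[0,0,0],[0,0,0],[0,0,0],[0,0,0]], twist=[[0,0,0.8],[0,0,0.8],[0,0,0.8],[0,0,0.8],[0,0,0.8],[0,0,0.8],[0,0,0.8],[0,0,0.8]], gripper=[-1,-1,-1,-1,-1,-1,-1,-1])

```text
time: 43.5
tool_pos: [0.4575, -0.0381, 0.2626]
ee_rot: [-3.141, -0.0, 0.521]
wrist_force: [-1.4, 4.0, 5.7]
width: 0.0142
finger_force: 30.0
```

Run:
```python
from h import *
goto((.458,-.038,.262),0.08);print(robot.get_obs()["finger_force"],robot.get_obs()["wrist_torque"])
```

```text
t 43.5 at [ 0.4575 -0.0381  0.2626] yaw 0.5213 F [-1.4  4.   5.7] w 0.0142 | shift units [0.013 0.004 0.016] twist 4.413
30.001330375671387 [0.71668698 0.48075268 0.07904245]
```

Call:
play_rows(translation=[[0,0,0],[0,0,0],[0,0,0],[0,0,0],[0,0,0],[0,0,0],[0,0,0],[0,0,0]], twist=[[0,0,0.8],[0,0,0.8],[0,0,0.8],[0,0,0.8],[0,0,0.6],[0,0,0.5],[0,0,0],[0,0,0]], gripper=[-1,-1,-1,-1,-1,-1,-1,-1])

```text
time: 44.3
tool_pos: [0.4574, -0.0381, 0.2626]
ee_rot: [-3.14, 0.0, 0.094]
wrist_force: [-2.2, 4.5, 5.5]
width: 0.0137
finger_force: 30.0
```

Run:
```python
from h import *
goto((.458,-.038,.262),0.08);print(robot.get_obs()["finger_force"],robot.get_obs()["wrist_torque"])
```

```text
t 44.3 at [ 0.4574 -0.0381  0.2626] yaw 0.0944 F [-2.2  4.5  5.5] w 0.0137 | shift units [ 0.014 -0.     0.016] twist 0.144
30.000113546848297 [ 0.81207832  0.49123727 -0.00191353]
```

Call:
play_rows(translation=[[0,0,0],[0,0,0],[0,0,0],[0,0,0]], twist=[[0,0,0.4],[0,0,0.4],[0,0,0.2],[0,0,0]], gripper=[-1,-1,-1,-1])

```text
time: 44.7
tool_pos: [0.4574, -0.038, 0.2626]
ee_rot: [-3.141, 0.001, -0.003]
wrist_force: [-1.2, 3.9, 5.8]
width: 0.0144
finger_force: 32.0
```

Run:
```python
from h import *
goto((.458,-.038,.262),0.08);print(robot.get_obs()["finger_force"],robot.get_obs()["wrist_torque"])
```

```text
t 44.7 at [ 0.4574 -0.038   0.2626] yaw -0.0034 F [-1.2  3.9  5.8] w 0.0144 | shift units [0.015 0.    0.016] twist -0.834
32.011831055860966 [0.7429083  0.54079486 0.72881719]
```

At the clockwise stop (0.73 N m). Release, rise and check.

Call:
play_rows(translation=[[0,0,0],[0,0,0],[0,0,0],[0,0,0],[0,0,-0.5],[0,0,-0.9],[0,0,-0.9],[0,0,-0.9]], twist=[[0,0,0],[0,0,0],[0,0,0],[0,0,0],[0,0,0],[0,0,0],[0,0,0],[0,0,0]], gripper=[0.2,0.2,0.2,0.2,0.2,0.2,0.2,0.2])

```text
time: 45.5
tool_pos: [0.4573, -0.0386, 0.391]
ee_rot: [3.141, 0.001, -0.006]
wrist_force: [-0.3, -1.8, 0.2]
width: 0.0566
finger_force: 0.0
```

Call:
play_rows(translation=[[0,0,0],[-0.7,0,0],[-0.7,0,0],[-0.7,0,0],[0,0,0],[0,0,0]], twist=[[0,0,0],[0,0,0],[0,0,0],[0,0,0],[0,0,0],[0,0,0]], gripper=[0.2,0.2,0.2,0.2,0.2,0.2])

```text
time: 46.1
tool_pos: [0.3734, -0.038, 0.3894]
ee_rot: [3.142, -0.0, -0.006]
wrist_force: [-0.2, -0.7, 0.4]
width: 0.0563
finger_force: 0.0
```

Run:
```python
from h import *
goto((.458,-.038,.262))
a=robot.snapshot("scene")[:,:,::-1];b=robot.snapshot("wrist")[:,:,::-1]
cv2.imwrite("pics/m2.png",np.vstack([cv2.resize(a[110:330,190:510],None,fx=1.35,fy=1.35),cv2.resize(b,(432,270))]))
```

```text
t 46.1 at [ 0.3734 -0.038   0.3894] yaw -0.0065 F [-0.2 -0.7  0.4] w 0.0563 | shift units [ 2.116 -0.015  3.185] twist None
```

View pics/m2.png

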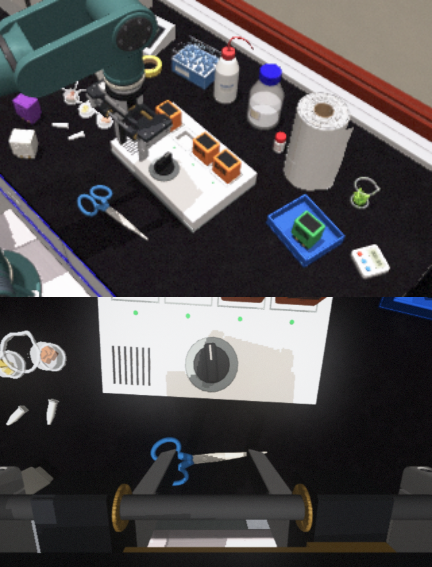

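The mark at (211,352) now points towards the bays at +x, so the dial is on full. The three orange packs are seated, green is in the tray, and the bystanders are upright.

```bash
python3 -c "
from bench import robot
print(robot.close_job())"
```

```text
the job is handed in; nothing more can be done
None
```

The changeover is done and handed in at about 46 s: dial turned off first, green pack put in the blue tray, both waiting orange packs plugged home in bays 4 and 1, the charging pack left in bay 3, and the dial turned to its clockwise stop.

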